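# Put the brass weights away and pin the case shut

### The job

Put the brass weights away: lift the lid off the weight case by its knob and set it down on the bare bench beside the case, then lower every brass weight that stands on the bench fully into a well of its own size. Put the lid back on, fully down, and then push both wooden-handled pins fully home through the holes in the lid's ears into the case, one at each end. Do not knock over the two glass vials.

Things in the scene. Friction and masses are not known exactly. Their poses are not given: they have to be found in the camera images.
- case: wooden case, fixed. Plinth 248 x 160 mm (x, y), top 30 mm above the bench; on it a block, top at 54 mm, 136 mm square up to 42 mm, sloping in to 128 mm at the top to guide the lid. Four round wells in the block, 36 mm deep, 3 mm wider than the weights, chamfered 3 mm. Upright 14 mm through holes in the plinth's ends at x = -104, +104. Origin: centre of underside; x along the length, z up.
- lid: deep wooden lid, at first on the case; 0.3 kg. 151 mm square and 70 mm high outside, 139 and 64 inside. At its rim two brass ears, 8 mm thick, 44 wide, reach to x = -121 and +121 mm, with upright 16 mm holes at x = -104, +104 that come over the case's holes. Origin: centre of the rim plane, z up; seated it is 30 mm above the bench, with 1.5 mm play. Fits either way round (half turn).
- lid_knob (a point): centre of the lid's bar knob: 50 mm long (x), 22 wide (y, pinch across this), 18 high; 93 mm above the lid's rim plane, 23 above its top. Axes as the lid's.
- weight_big0: big brass scale weight: cylinder 48 mm diameter, 40 mm high, with a neck (14 mm diameter, 14 mm) and a flat round knob on top (26 mm diameter, 14 mm high, its centre 61 mm above the underside); total height 68 mm, about 0.65 kg, most of it low down. Origin at the centre of its underside, z up. May be absent.
- weight_big1: big brass scale weight: cylinder 48 mm diameter, 40 mm high, with a neck (14 mm diameter, 14 mm) and a flat round knob on top (26 mm diameter, 14 mm high, its centre 61 mm above the underside); total height 68 mm, about 0.65 kg, most of it low down. Origin at the centre of its underside, z up. May be absent.
- weight_small0: small brass scale weight: cylinder 34 mm diameter, 36 mm high, with a neck (12 mm diameter, 14 mm) and a flat round knob on top (22 mm diameter, 14 mm high, its centre 57 mm above the underside); total height 64 mm, about 0.3 kg, most of it low down. Origin at the centre of its underside, z up. May be absent.
- weight_small1: small brass scale weight: cylinder 34 mm diameter, 36 mm high, with a neck (12 mm diameter, 14 mm) and a flat round knob on top (22 mm diameter, 14 mm high, its centre 57 mm above the underside); total height 64 mm, about 0.3 kg, most of it low down. Origin at the centre of its underside, z up. May be absent.
- pin0: locking pin: steel shaft 10 mm thick, 36 long with 6 mm taper at the point, brass collar 24 mm wide, 4 thick, wooden handle 22 mm thick from 40 to 86 mm above the point; 60 g. Both alike. Origin at the point, z up the handle. At first upright in the pin stand, collar on its top (point 6 mm above the bench). Fully home the collar rests on the lid's ear, the point 2 mm above the bench.
- pin1: locking pin: steel shaft 10 mm thick, 36 long with 6 mm taper at the point, brass collar 24 mm wide, 4 thick, wooden handle 22 mm thick from 40 to 86 mm above the point; 60 g. Both alike. Origin at the point, z up the handle. At first upright in the pin stand, collar on its top (point 6 mm above the bench). Fully home the collar rests on the lid's ear, the point 2 mm above the bench.
- well_big0 (a point): centre of the floor of a big well (51 mm wide) in the case, 18 mm above the bench, 36 mm below the well's mouth; at x = -31, y = -31 mm in the case's frame
- well_big1 (a point): centre of the floor of a big well (51 mm wide) in the case, 18 mm above the bench, 36 mm below the well's mouth; at x = +31, y = -31 mm in the case's frame
- well_small0 (a point): centre of the floor of a small well (37 mm wide) in the case, 18 mm above the bench, 36 mm below the well's mouth; at x = -31, y = +31 mm in the case's frame
- well_small1 (a point): centre of the floor of a small well (37 mm wide) in the case, 18 mm above the bench, 36 mm below the well's mouth; at x = +31, y = +31 mm in the case's frame
- ear0 (a point): centre of the upper mouth of the hole in the case's -x end, 30 mm above the bench; the 14 mm hole goes through to the bench
- ear1 (a point): centre of the upper mouth of the hole in the case's +x end, 30 mm above the bench; the 14 mm hole goes through to the bench
- pin_stand: dark wooden block fixed to the bench, 50 x 130 mm (x, y), 42 mm high, with two 17 mm holes at y = -35 and +35 mm holding the pins. Origin: centre of the underside. Beyond it (+x), to the right of the case, the bench is bare around x = 0.6, y = -0.29 m: room for the lid with its length along x.
- vial0: small glass vial of green stones with an aluminium cap, standing among the weights: 36 mm diameter, 78 mm high, 0.12 kg; not to be knocked over. Origin at the centre of its underside, z up.
- vial1: small glass vial of green stones with an aluminium cap, standing beyond the case, to the left: 36 mm diameter, 78 mm high, 0.12 kg; not to be knocked over. Origin at the centre of its underside, z up.

How it is judged:
By the outcome, as a careful person would: the job done as asked, in the order asked, and still so for the second after the job is handed in, with the robot touching nothing.
Of weight_big0, weight_big1, weight_small0, weight_small1 only 2 to 4 are there at a start; the rules pass over those that are not, and their reading is None.
At some moment in a run one of weight_big0, weight_big1, weight_small0, weight_small1 may be knocked a few centimetres aside while the robot is not near it.
It also fails if it takes over 210 s, if anything falls off the work surface, if the arm or the gripper's body presses on something with over 40 N, if the wrist force passes 120 N, or if a joint passes its speed limit or range.

### The arm

A 6-joint arm with a two-finger parallel gripper is mounted at the origin on the work surface. World frame = base frame: x ahead of the robot, y to its left, z up, the work surface at z = 0. Lengths are in m, angles in degrees, forces in N, time in s.
With the tool pointing down it reaches from about 0.325 to 1 m from the base axis. Payload 5.1 kg.
Tool frame: the origin (TCP) lies between the finger pads; the fingertips stand 22 mm ahead of it and the grasp point (between the pads) lies 3 mm ahead of it; x points along the fingers, y is the direction in which the jaws open and shut, and the axes are right-handed (so a half turn about x gives the same grasp; the last joint's range is limited). The gripper opens to 85 mm and grips with 20 to 120 N. Pads are 22 mm wide; open, the fingers measure 114 mm over their backs; the gripper's body (76 mm by 85 mm) begins 54 mm behind the grasp point. The pads swing forward as they close: fully open they stand 13 mm farther back than shut.
Start: joints at [-70.967, 7.093, 94.555, -0, 78.352, -4.733], TCP at [0.262, -0.595, 0.253] pointing down, gripper open.
Joint ranges: [-149.61, 149.61], [-58.7, 133.49], [1.44, 155.28], [-77.14, 257.14], [18.33, 153.61], [-166.67, 166.67]. Speed limits (degrees/s): [147.25, 147.25, 180, 180, 180, 180].

### API

Orientations are given as a 3x3 rotation matrix whose columns are the frame's x, y, z axes.
In Python, from station import read_state, read_camera, hand_in gives the robot as it stands.
- The arm moves only by the tool carry_out, never from a script. Its argument "series" is a list that holds one entry, the list of rows, each a list of 5 numbers: the finger opening in m, from 0 to 0.0854, then the shift along the world's x, y, z in m, then the turn about the world's z in rad. A call has 1 to 20 rows; each row is the pose to reach, as a shift and turn from the pose commanded when the call began; what a row does not reach only later rows make up. A row lasts 1/8 s, in which the tool goes at most 62.5 mm and 10.7 degrees, less where a joint would pass 70% of its speed; a pose out of reach is approached as far as the arm can. A call with a gripper value outside its range is refused whole. The fingers move at their own pace and stop on an object; "squeeze" is the grip in N (left out, the last holds). Time passes only in rows, so rows that repeat a pose let the fingers close. It gives the time, the measured TCP pose, the force and the opening at its end, in the units of the state.
- read_state(): the state, without advancing time (a new reading comes with each control period).
- read_camera(name): name is "scene" or "top" or "wrist"; returns a dict with "img" (420x560x3 uint8, red, green, blue), "intrinsics" (3x3 intrinsics, pixels), "cam_to_world" (4x4, takes a point from camera to world coordinates). Camera axes: x right, y up, looking along -z (the intrinsics and any distortion apply to the point x, -y, -z); pixel columns grow to the right and rows downward; lengths in m; the calibration is good to about 2 mm. A picture is of the moment at which its call begins. There is no depth.
- hand_in(): hands the job in, once; it reports no verdict.
The state is a dict: "time_s": time; "joint_pos": joint angles; "qd": joint speeds; "joint_torque": joint torques, N m; "position": TCP position; "ee_rot": TCP orientation; "contact_force": force on the tool from outside, world axes, zero at the start; "ft_torque": the same for the moment, N m; "grip_width": finger opening in m.
Only numpy, scipy, OpenCV 4.12 (cv2) and the standard library are available. Lean on these libraries where they do the work, as an engineer would, in place of code of your own. Each camera call takes 0.05 s, during which the arm holds its last target.

## Working session

There is one attempt and no reset: what is moved stays moved. The work goes in short steps, Python scripts to look and compute and a tool call to move; the robot and the scene stay as the last step left them, time stands still between calls to the robot, and variables do not carry over. Pictures are saved under pics/ and viewed, and the job is handed in when it is done.

Besides the shell and the picture viewer there is one more tool, called as name(argument=value, ...), one argument or row to a line, values as JSON. carry_out: Moves the arm, as the interface text tells. Its arguments: {"type":"object","properties":{"series":{"type":"array","items":{"type":"array","items":{"type":"array","items":{"type":"number"}}}},"squeeze":{"type":"number"}},"required":["series"]}

```bash
mkdir -p pics; ls
cat > h.py <<'E'
import numpy as np, cv2
from station import read_state, read_camera
def snap(name,fn):
    c=read_camera(name); cv2.imwrite('pics/'+fn+'.png',c['img'][:,:,::-1]); np.savez('pics/'+fn+'.npz',**c); return c
def ray(c,u,v):
    K=c['intrinsics'];T=c['cam_to_world']
    d=np.array([(u-K[0,2])/K[0,0],-(v-K[1,2])/K[1,1],-1]); return T[:3,3],T[:3,:3]@d
def plane(c,u,v,z):
    o,d=ray(c,u,v); return o+d*(z-o[2])/d[2]
def proj(c,p):
    K=c['intrinsics'];T=c['cam_to_world']
    q=T[:3,:3].T@(np.array(p)-T[:3,3]); return np.array([K[0,0]*q[0]/-q[2]+K[0,2],K[1,1]*-q[1]/-q[2]+K[1,2]])
E
python3 - <<'E'
from h import *
np.set_printoptions(precision=4,suppress=True)
for n in ['scene','top','wrist']:
    c=snap(n,n+'0'); print(n,[k for k in c],c['intrinsics'],c['cam_to_world'])
print(read_state())
E
```

```text
pics
scene ['img', 'intrinsics', 'cam_to_world'] [[455.6373   0.     280.8623]
 [  0.     455.6373 210.7634]
 [  0.       0.       1.    ]] [[ 0.8143 -0.3083  0.4918  1.1382]
 [ 0.5804  0.4462 -0.6813 -0.7624]
 [-0.0094  0.8402  0.5422  0.7463]
 [ 0.      0.      0.      1.    ]]
top ['img', 'intrinsics', 'cam_to_world'] [[409.971    0.     283.892 ]
 [  0.     409.971  207.7298]
 [  0.       0.       1.    ]] [[ 0.0279  0.9948 -0.098   0.4656]
 [-0.9995  0.0294  0.0141  0.0336]
 [ 0.0169  0.0976  0.9951  1.2141]
 [ 0.      0.      0.      1.    ]]
wrist ['img', 'intrinsics', 'cam_to_world'] [[316.1698   0.     276.3609]
 [  0.     316.1698 212.051 ]
 [  0.       0.       1.    ]] [[ 0.4025  0.8804  0.2508  0.3273]
 [-0.9154  0.3876  0.1085 -0.5676]
 [-0.0017 -0.2732  0.9619  0.3717]
 [ 0.      0.      0.      1.    ]]
{'time_s': 0.15, 'joint_pos': array([-70.9673,   7.1274,  94.6183,  -0.0006,  78.3516,  -4.7358]), 'qd': array([-0.0328, -0.2145, -0.2344, -0.0184, -0.0808,  0.0085]), 'joint_torque': array([ -0.0001, -42.4228, -36.6014,  -0.0001,   0.0046,   0.    ]), 'position': array([ 0.2618, -0.5945,  0.2523]), 'ee_rot': array([[-0.0006,  0.403 , -0.9152],
       [ 0.0016, -0.9152, -0.403 ],
       [-1.    , -0.0017, -0.0001]]), 'contact_force': array([ 0.2423, -0.7717,  0.0233]), 'ft_torque': array([-0.0072,  0.0356, -0.0096]), 'grip_width': 0.08547922665247333}
```

View pics/scene0.png

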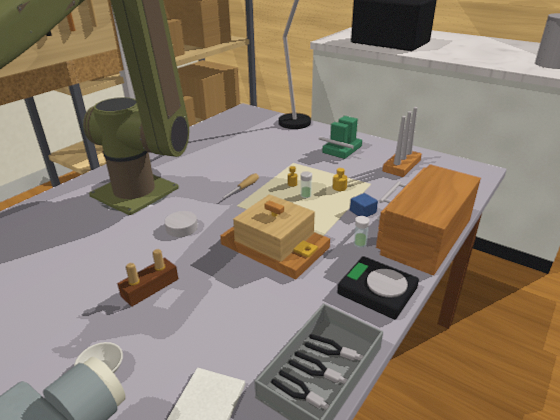

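View pics/top0.png

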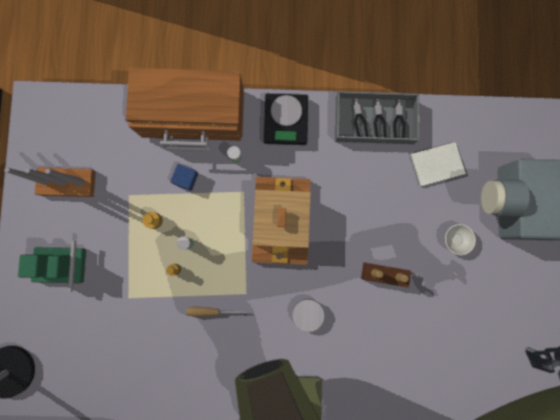

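View pics/wrist0.png

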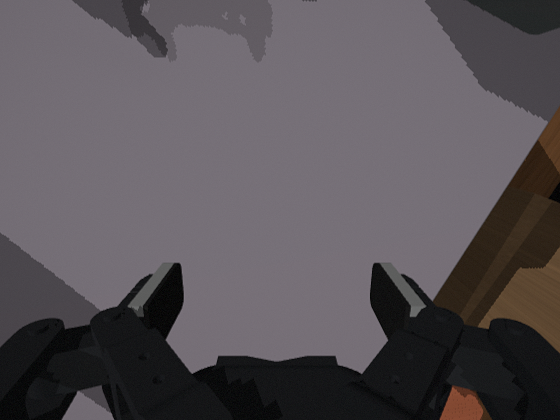

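Run:
```python
import cv2
t=cv2.imread('pics/top0.png'); s=cv2.imread('pics/scene0.png')
a=cv2.resize(t[130:290,120:330],None,fx=3.6,fy=3.6,interpolation=cv2.INTER_CUBIC);cv2.imwrite('pics/tz.png',a)
a=cv2.resize(s[150:310,210:410],None,fx=3.7,fy=3.7,interpolation=cv2.INTER_CUBIC);cv2.imwrite('pics/sz.png',a)
a=cv2.resize(t[240:310,340:440],None,fx=6,fy=6,interpolation=cv2.INTER_CUBIC);cv2.imwrite('pics/pz.png',a)
```

```text
(no output)
```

View pics/tz.png

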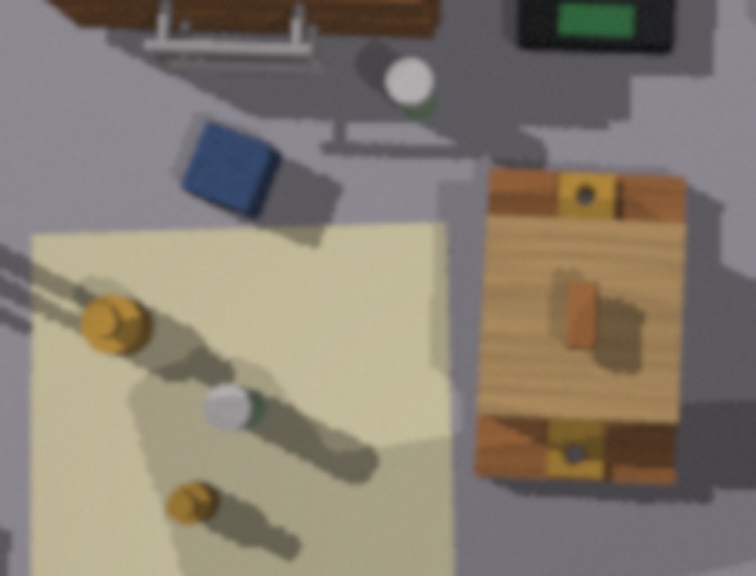

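View pics/sz.png

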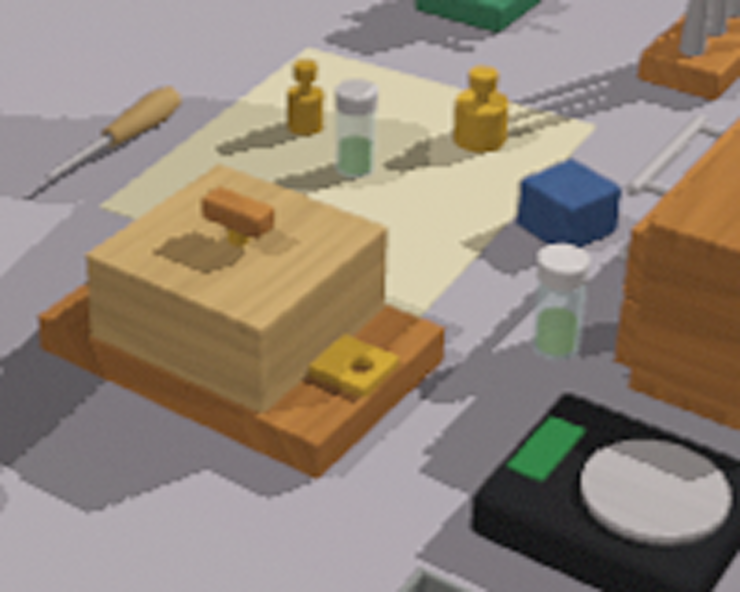

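View pics/pz.png

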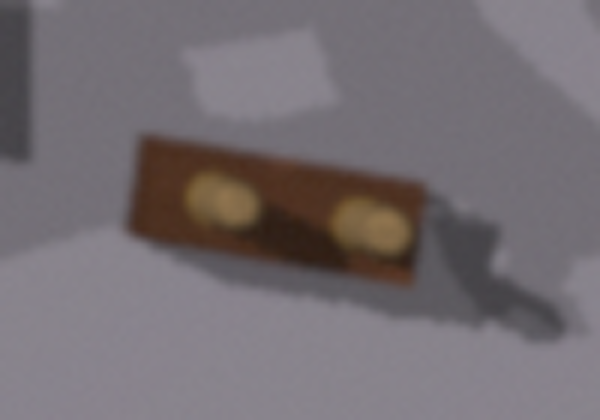

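Run:
```python
from h import *
np.set_printoptions(precision=4,suppress=True)
t=dict(np.load('pics/top0.npz')); s=dict(np.load('pics/scene0.npz'))
def T(u,v,z): return plane(t,120+u/3.6,130+v/3.6,z)
def S(u,v,z): return plane(s,210+u/3.7,150+v/3.7,z)
def P(u,v,z): return plane(t,340+u/6,240+v/6,z)
print('ears',T(586,195,.038),T(574,453,.038),'knob',T(582,314,.132))
e=T(586,195,.038)-T(574,453,.038);print(np.linalg.norm(e),np.degrees(np.arctan2(e[1],e[0])))
print('ear sc',S(363,363,.038),'knob sc',S(243,205,.132))
print('big top',T(102,319,.068),'S',S(483,75,.068)); print('small',T(186,501,.064),S(306,68,.064))
print('vial0',T(226,407,.078),S(356,92,.078),'vial1',T(409,82,.078),S(563,258,.078))
print('pins',P(238,206,.092),P(388,231,.092)); print('stand',[P(*p,.042) for p in [(145,135),(425,183),(412,283),(127,235)]])
print('mat corner', T(430,225,0),T(455,570,0))
```

```text
ears [0.65  0.022 0.038] [0.4434 0.0257 0.038 ] knob [0.5468 0.0234 0.132 ]
0.20661097113505655 -1.0203913275546506
ear sc [0.6543 0.0243 0.038 ] knob sc [0.5557 0.0223 0.132 ]
big top [0.5369 0.3941 0.068 ] S [0.5413 0.3906 0.068 ]
small [0.399  0.3228 0.064 ] [0.4045 0.3218 0.064 ]
vial0 [0.4717 0.2927 0.078 ] [0.478  0.2875 0.078 ] vial1 [0.7288 0.1634 0.078 ] [0.7322 0.1629 0.078 ]
pins [ 0.402  -0.2477  0.092 ] [ 0.3926 -0.3159  0.092 ]
stand [array([ 0.4313, -0.2158,  0.042 ]), array([ 0.4123, -0.3492,  0.042 ]), array([ 0.3654, -0.3429,  0.042 ]), array([ 0.3842, -0.2077,  0.042 ])]
mat corner [0.6269 0.1501 0.    ] [0.3459 0.1191 0.    ]
```

carry_out(
  series=[
    [[0.085,0.05,0.12,0.05,-0.08],[0.085,0.1,0.24,0.05,-0.16],[0.085,0.15,0.36,0.05,-0.26],[0.085,0.2,0.48,0.05,-0.36],[0.085,0.258,0.618,0.05,-0.433],[0.085,0.258,0.618,0.05,-0.433],[0.085,0.258,0.618,0.05,-0.433],[0.085,0.258,0.618,0.05,-0.433],[0.085,0.258,0.618,0.05,-0.433],[0.085,0.258,0.618,0.05,-0.433],[0.085,0.258,0.618,0.05,-0.433],[0.085,0.258,0.618,0.05,-0.433],[0.085,0.258,0.618,0.05,-0.433],[0.085,0.258,0.618,0.05,-0.433],[0.085,0.258,0.618,0.05,-0.433]],
  ],
)

```text
time_s: 2.02
position: [0.5197, 0.0221, 0.3034]
ee_rot: [[0.0, -0.02, -1.0], [-0.0, -1.0, 0.02], [-1.0, 0.0, -0.0]]
contact_force: [0.1, -0.6, 0.5]
grip_width: 0.0846
```

Run:
```python
from h import *
np.set_printoptions(precision=4,suppress=True)
c=snap('wrist','w1'); print(c['cam_to_world']); s=read_state(); print(s['position'],s['ee_rot'],s['joint_pos'])
```

```text
[[-0.0206  0.9618  0.2731  0.591 ]
 [-0.9998 -0.02   -0.0052  0.0198]
 [ 0.0005 -0.2732  0.962   0.4229]
 [ 0.      0.      0.      1.    ]]
[0.5197 0.0222 0.3034] [[ 0.0001 -0.0199 -0.9998]
 [-0.     -0.9998  0.0199]
 [-1.      0.     -0.0001]] [ -3.4691 -11.1114 107.4905  -0.0003  83.6136  87.6734]
```

View pics/w1.png

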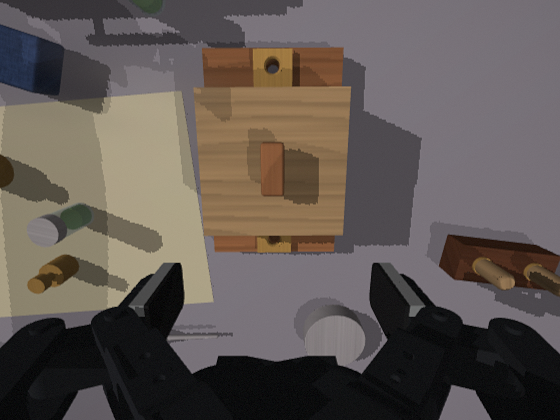

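Run:
```python
from h import *
np.set_printoptions(precision=4,suppress=True)
c=dict(np.load('pics/w1.npz')); im=c['img']
h=cv2.cvtColor(im,cv2.COLOR_RGB2HSV)
print('knob',im[169,272],h[169,272],'lid',im[120,250],h[120,250],'hole',im[65,272], 'ear',im[65,285],h[65,285])
roi=np.zeros(im.shape[:2],np.uint8); roi[130:210,245:300]=1
m=((h[...,0]<14)&(h[...,1]>100)&(h[...,2]>100)&(roi>0)).astype(np.uint8)
cs=max(cv2.findContours(m,0,2)[0],key=cv2.contourArea); r=cv2.minAreaRect(cs); print(r)
print('knob',plane(c,*r[0],.132), [plane(c,*p,.132)[:2] for p in cv2.boxPoints(r)])
roi[:]=0; roi[55:76,262:282]=1
m=((im.sum(2)<200)&(roi>0)).astype(np.uint8); cs=max(cv2.findContours(m,0,2)[0],key=cv2.contourArea); (x,y),rr=cv2.minEnclosingCircle(cs); print(x,y,rr,plane(c,x,y,.038))
print('hole2',plane(c,273,239,.038))
print('lid corners',[plane(c,*p,.1)[:2] for p in [(194.5,88),(351,86),(345,235),(204,237)]])
t=dict(np.load('pics/top0.npz'));im=t['img'];
```

```text
knob [122  82  52] [ 13 146 122] lid [141 113  80] [ 16 110 141] hole [57 49 51] ear [158 120  65] [ 18 150 158]
((271.0, 169.0), (52.0, 22.0), 90.0)
knob [0.5497 0.0255 0.132 ] [array([0.5733, 0.0348]), array([0.5729, 0.015 ]), array([0.525 , 0.0157]), array([0.5254, 0.0364])]
270.8333435058594 65.16666412353516 7.83519983291626 [0.6525 0.0245 0.038 ]
hole2 [0.4455 0.027  0.038 ]
lid corners [array([0.6241, 0.0972]), array([ 0.6228, -0.0522]), array([ 0.4719, -0.0523]), array([0.4728, 0.1007])]
```

carry_out(
  series=[
    [[0.085,0.029,0.002,-0.05,0.005],[0.085,0.029,0.002,-0.1,0.005],[0.085,0.029,0.002,-0.14,0.005],[0.085,0.029,0.002,-0.16,0.005],[0.085,0.029,0.002,-0.175,0.005],[0.085,0.029,0.002,-0.175,0.005],[0.015,0.029,0.002,-0.175,0.005],[0.015,0.029,0.002,-0.175,0.005],[0.015,0.029,0.002,-0.175,0.005],[0.015,0.029,0.002,-0.175,0.005],[0.015,0.029,0.002,-0.175,0.005],[0.015,0.029,0.002,-0.175,0.005],[0.015,0.029,0.002,-0.175,0.005],[0.015,0.029,0.002,-0.175,0.005]],
  ],
  squeeze=40,
)

```text
time_s: 3.82
position: [0.5493, 0.0252, 0.1291]
ee_rot: [[0.001, -0.013, -1.0], [0.0, -1.0, 0.013], [-1.0, -0.0, -0.001]]
contact_force: [-1.1, 1.5, 5.8]
grip_width: 0.0214
```

Run:
```python
from h import *
c=snap('wrist','w2'); s=read_state(); print(s['position'],s['contact_force'],s['ft_torque'],s['grip_width'])
```

```text
[0.54934973 0.02525927 0.12907326] [-0.37186937  1.97317225  5.05743807] [0.19290754 0.12901603 0.01598007] 0.021500818633651414
```

View pics/w2.png

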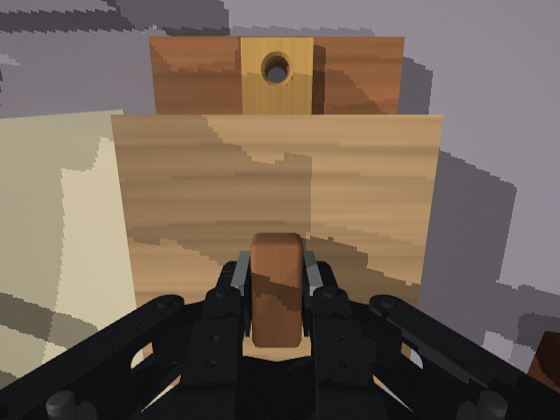

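Run:
```python
from h import *
np.set_printoptions(precision=4,suppress=True)
t=dict(np.load('pics/top0.npz'))
for p in [(412,155),(457,146),(467,177),(418,186)]: print(plane(t,*p,0.01)[:2])
for p in [(336,95),(420,145),(335,140)]: print('tray',plane(t,*p,0.03)[:2])
print('paper edges cup',plane(t,445,240,.03))
for p in [(.73,-.2),(.73,-.37),(.48,-.2),(.48,-.37)]: print(proj(t,(*p,0)))
```

```text
[ 0.7548 -0.364 ]
[ 0.7868 -0.5005]
[ 0.6929 -0.5294]
[ 0.6612 -0.3817]
tray [ 0.9254 -0.1295]
tray [ 0.7809 -0.3813]
tray [ 0.7879 -0.1287]
paper edges cup [ 0.5021 -0.4529  0.03  ]
[356.8759 162.1131]
[412.9206 163.856 ]
[355.9917 245.2554]
[413.1683 246.8695]
```

carry_out(
  series=[
    [[0.015,0,0,0.01,0],[0.015,0,0,0.03,0],[0.015,0,0,0.06,0],[0.015,0,0,0.1,0],[0.015,0,0,0.14,0],[0.015,0,0,0.14,0],[0.015,0,0,0.14,0],[0.015,0,0,0.14,0]],
  ],
)

```text
time_s: 4.88
position: [0.5477, 0.0251, 0.2658]
ee_rot: [[-0.004, -0.013, -1.0], [0.0, -1.0, 0.013], [-1.0, -0.0, 0.004]]
contact_force: [-0.5, 0.2, -3.0]
grip_width: 0.0215
```

Run:
```python
from h import *
c=snap('scene','s2'); s=read_state(); print(s['position'],s['contact_force'],s['ft_torque'],s['grip_width'])
```

```text
[0.54787598 0.0251527  0.2659724 ] [-0.27249729 -0.62346188 -3.26364609] [0.00423113 0.01161554 0.00484192] 0.021281903578887984
```

View pics/s2.png

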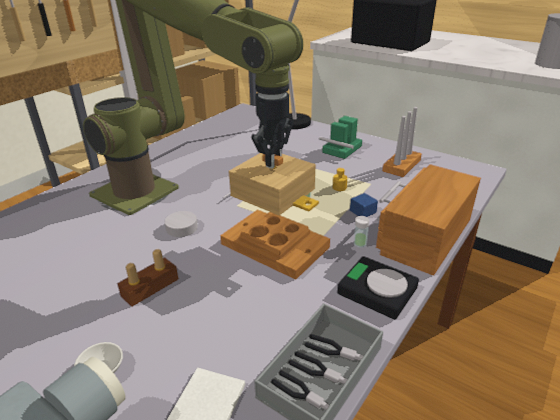

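carry_out(
  series=[
    [[0.015,0.01,-0.06,0,0],[0.015,0.02,-0.12,0,0],[0.015,0.03,-0.18,0,0],[0.015,0.04,-0.24,0,0],[0.015,0.05,-0.31,0,0],[0.015,0.05,-0.31,0,0],[0.015,0.05,-0.31,0,0],[0.015,0.05,-0.31,-0.05,0],[0.015,0.05,-0.31,-0.1,0],[0.015,0.05,-0.31,-0.13,0],[0.015,0.05,-0.31,-0.15,0],[0.015,0.05,-0.31,-0.16,0],[0.015,0.05,-0.31,-0.166,0],[0.015,0.05,-0.31,-0.169,0],[0.015,0.05,-0.31,-0.169,0],[0.015,0.05,-0.31,-0.169,0]],
  ],
)

```text
time_s: 6.92
position: [0.5993, -0.2852, 0.1002]
ee_rot: [[0.001, -0.013, -1.0], [-0.001, -1.0, 0.013], [-1.0, 0.001, -0.001]]
contact_force: [-0.2, -0.4, -1.9]
grip_width: 0.0213
```

carry_out(
  series=[
    [[0.015,0,0,-0.0015,0],[0.015,0,0,-0.0015,0],[0.085,0,0,-0.0015,0],[0.085,0,0,-0.0015,0],[0.085,0,0,-0.0015,0],[0.085,0,0,-0.0015,0],[0.085,0,0,-0.0015,0],[0.085,0,0,0.03,0],[0.085,0,0,0.08,0],[0.085,0,0,0.14,0],[0.085,0,0,0.2,0],[0.085,0,0,0.2,0],[0.085,0,0,0.2,0]],
  ],
)

```text
time_s: 8.55
position: [0.5988, -0.2848, 0.2991]
ee_rot: [[-0.0, -0.013, -1.0], [0.0, -1.0, 0.013], [-1.0, -0.0, 0.0]]
contact_force: [-0.3, -0.2, -0.7]
grip_width: 0.085
```

Run:
```python
from h import *
np.set_printoptions(precision=4,suppress=True)
c=snap('wrist','w3'); c=snap('top','t3');s=read_state(); print(s['position'],s['contact_force'])
a=cv2.resize(c['img'][130:290,120:330],None,fx=3.6,fy=3.6,interpolation=cv2.INTER_CUBIC);cv2.imwrite('pics/tz3.png',a[:,:,::-1])
```

```text
[ 0.5981 -0.2844  0.2966] [-0.3031 -0.5269 -0.2103]
```

View pics/w3.png

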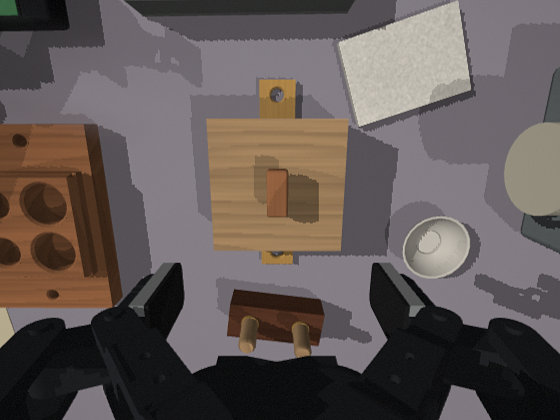

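View pics/tz3.png

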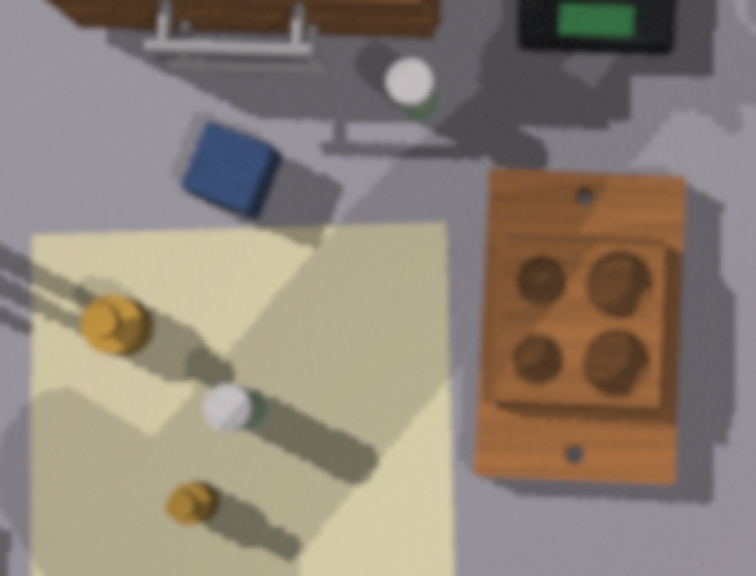

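carry_out(
  series=[
    [[0.085,-0.02,0.06,0.02,0],[0.085,-0.04,0.12,0.02,0],[0.085,-0.06,0.18,0.02,0],[0.085,-0.078,0.24,0.02,0],[0.085,-0.078,0.31,0.02,0],[0.085,-0.078,0.31,0.02,0],[0.085,-0.078,0.31,0.02,0],[0.085,-0.078,0.31,0.02,0]],
  ],
)

```text
time_s: 9.65
position: [0.521, 0.0239, 0.3184]
ee_rot: [[-0.002, -0.015, -1.0], [-0.0, -1.0, 0.015], [-1.0, 0.0, 0.002]]
contact_force: [-0.3, 0.3, -0.2]
grip_width: 0.0847
```

Run:
```python
from h import *
np.set_printoptions(precision=4,suppress=True)
c=snap('wrist','w4'); s=read_state(); print(s['position'])
a=cv2.resize(c['img'][20:300,150:420],None,fx=2.1,fy=2.1,interpolation=cv2.INTER_CUBIC);cv2.imwrite('pics/wz4.png',a[:,:,::-1])
```

```text
[0.521  0.0238 0.3186]
```

View pics/wz4.png

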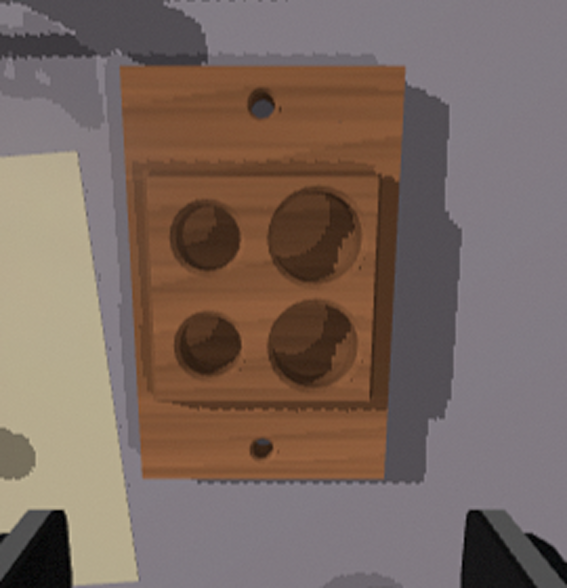

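View pics/w4.png

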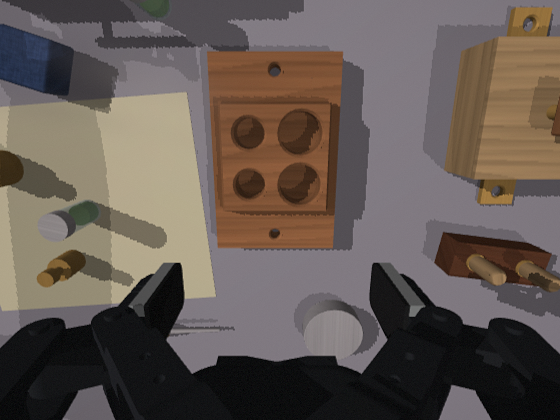

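Run:
```python
from h import *
np.set_printoptions(precision=4,suppress=True)
c=dict(np.load('pics/w4.npz'))
W=lambda u,v,z: plane(c,150+u/2.1,20+v/2.1,z)[:2]
obs=[((121,66),.03,(-0+.124,.08)),((405,66),.03,(.124,-.08)),((385,479),.03,(-.124,-.08)),((143,478),.03,(-.124,.08)),
((261,103.5),.03,(.104,0)),((261,448),.03,(-.104,0)),
((205,236),.054,(.031,.031)),((208,344),.054,(-.031,.031)),((314.5,234),.054,(.031,-.031)),((312.5,343.5),.054,(-.031,-.031)),
((148,173),.054,(.064,.064)),((379,174),.054,(.064,-.064)),((370,402),.054,(-.064,-.064)),((154,400),.054,(-.064,.064))]
w=np.array([W(*o[0],o[1]) for o in obs]); m=np.array([o[2] for o in obs])
wc=w.mean(0);mc=m.mean(0);a=w-wc;b=m-mc
th=np.arctan2((b[:,0]*a[:,1]-b[:,1]*a[:,0]).sum(),(a*b).sum()); R=np.array([[np.cos(th),-np.sin(th)],[np.sin(th),np.cos(th)]])
t=wc-R@mc; print('case',t,np.degrees(th)); print((w-(m@R.T+t))*1000)
for n,p in dict(wb0=(-.031,-.031),wb1=(.031,-.031),ws0=(-.031,.031),ws1=(.031,.031),e0=(-.104,0),e1=(.104,0)).items(): print(n,R@p+t)
t2=dict(np.load('pics/t3.npz')); T=lambda u,v,z: plane(t2,120+u/3.6,130+v/3.6,z)[:2]
print('top holes',T(585,196,.03),T(574,454,.03),'wells',T(541,280,.054),T(537,359,.054),T(619,284,.054),T(616,362,.054))
```

```text
case [0.549  0.0244] -0.9394083199943872
[[-1.4692 -1.3208]
 [-1.2283  0.2553]
 [-0.9634 -1.1529]
 [-0.3932 -1.3991]
 [-0.6007  0.5955]
 [ 0.705   0.7   ]
 [ 0.3933  0.8957]
 [ 0.9668  0.5887]
 [ 1.5623  1.4902]
 [ 1.3394  1.3264]
 [ 0.7427 -1.7336]
 [ 0.4083 -0.1074]
 [-1.3076 -0.926 ]
 [-0.1554  0.788 ]]
wb0 [ 0.5175 -0.0061]
wb1 [ 0.5795 -0.0071]
ws0 [0.5185 0.0559]
ws1 [0.5805 0.0549]
e0 [0.445  0.0261]
e1 [0.653  0.0227]
top holes [0.6504 0.0227] [0.4425 0.0256] wells [0.5786 0.0558] [0.5162 0.057 ] [ 0.5772 -0.0059] [ 0.5156 -0.0051]
```

carry_out(
  series=[
    [[0.085,-0.015,0.06,0,0],[0.085,-0.03,0.12,0,0],[0.085,-0.045,0.18,0,0],[0.085,-0.06,0.24,0,0],[0.085,-0.07,0.3,0,0],[0.085,-0.08,0.326,0,0],[0.085,-0.08,0.326,0,0],[0.085,-0.08,0.326,0,0],[0.085,-0.08,0.326,0,0]],
  ],
)

```text
time_s: 10.82
position: [0.4417, 0.3498, 0.3193]
ee_rot: [[0.0, -0.015, -1.0], [-0.0, -1.0, 0.015], [-1.0, 0.0, -0.0]]
contact_force: [0.7, -0.4, 0.1]
grip_width: 0.0851
```

Run:
```python
from h import *
np.set_printoptions(precision=4,suppress=True)
c=snap('wrist','w5'); s=read_state(); print(s['position'],s['ee_rot'][:,1],s['joint_pos'])
```

```text
[0.4416 0.3499 0.3194] [-0.0154 -0.9999  0.0001] [ 32.9344  -5.7652 101.2132  -0.0108  84.5447 123.8151]
```

View pics/w5.png

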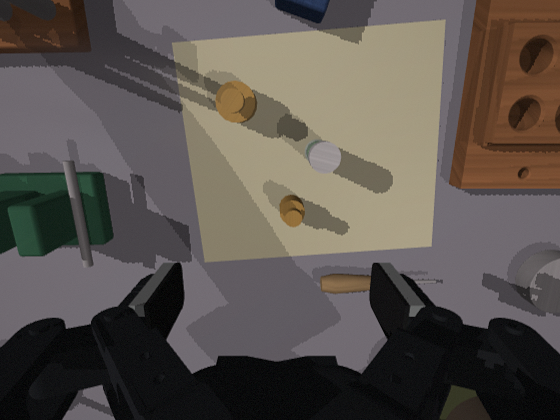

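Run:
```python
from h import *
np.set_printoptions(precision=4,suppress=True)
c=dict(np.load('pics/w5.npz'))
a=cv2.resize(c['img'][70:240,200:360],None,fx=4,fy=4,interpolation=cv2.INTER_CUBIC)[:600];cv2.imwrite('pics/wz5.png',a[:,:,::-1])
```

```text
(no output)
```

View pics/wz5.png

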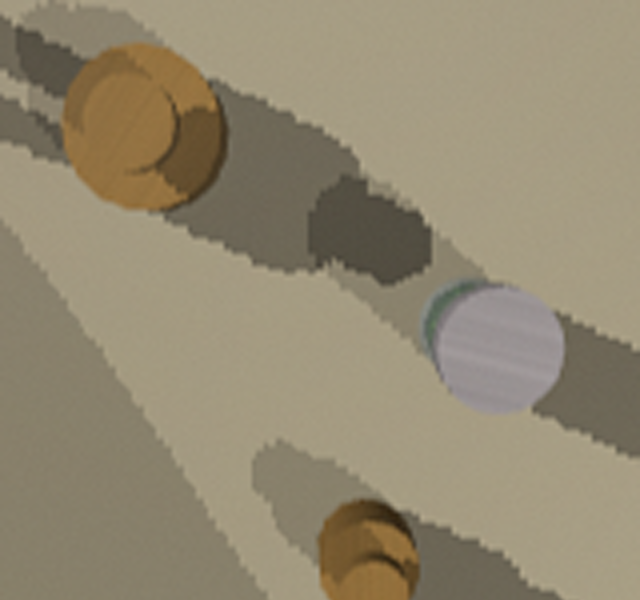

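Run:
```python
from h import *
np.set_printoptions(precision=4,suppress=True)
c=dict(np.load('pics/w5.npz'))
print('big knob',plane(c,200+129/4,70+121/4,.068),'body',plane(c,200+143/4,70+127/4,.04), 48/4/316*.36*1e3)
print('vial0',plane(c,200+501/4,70+349/4,.078))
a=cv2.resize(c['img'][180:240,265:325],None,fx=10,fy=10,interpolation=cv2.INTER_CUBIC)
cv2.imwrite('pics/wz5b.png',a[:,:,::-1])
```

```text
big knob [0.5373 0.3961 0.068 ] body [0.5374 0.3957 0.04  ] 13.670886075949367
vial0 [0.4741 0.293  0.078 ]
```

View pics/wz5b.png

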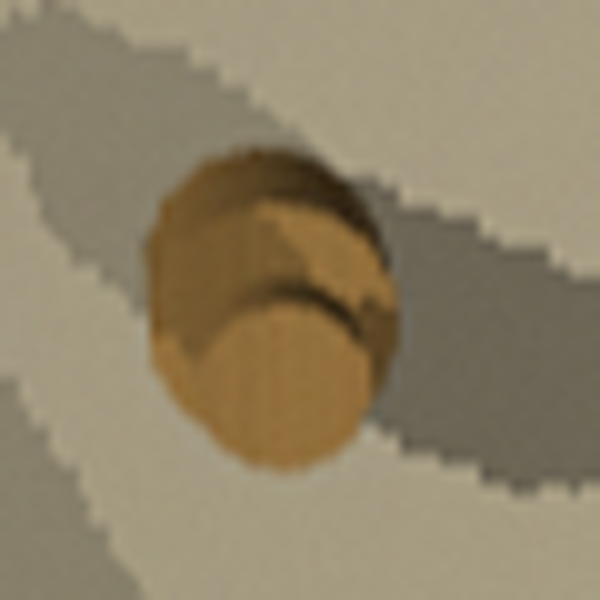

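Run:
```python
from h import *
c=dict(np.load('pics/w5.npz'))
print(plane(c,293.6,218.4,.064), read_state()['position'])
```

```text
[0.39808802 0.32811137 0.064     ] [0.4416386  0.3498915  0.31939454]
```

carry_out(
  series=[
    [[0.085,-0.042,-0.024,-0.04,0],[0.085,-0.042,-0.024,-0.08,0],[0.085,-0.042,-0.024,-0.12,0],[0.085,-0.042,-0.024,-0.12,0],[0.085,-0.042,-0.024,-0.12,0],[0.085,-0.042,-0.024,-0.12,0]],
  ],
)

```text
time_s: 11.62
position: [0.4003, 0.3278, 0.202]
ee_rot: [[0.004, -0.014, -1.0], [0.002, -1.0, 0.014], [-1.0, -0.002, -0.004]]
contact_force: [-0.1, -0.2, -1.1]
grip_width: 0.085
```

Run:
```python
from h import *
np.set_printoptions(precision=4,suppress=True)
c=snap('wrist','w6'); s=read_state(); print(s['position'],s['ee_rot'][:,1])
```

```text
[0.4001 0.3277 0.2017] [-0.0134 -0.9999 -0.0021]
```

View pics/w6.png

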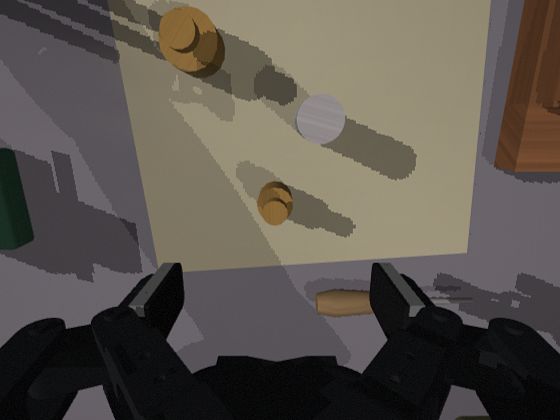

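Run:
```python
from h import *
np.set_printoptions(precision=4,suppress=True)
c=dict(np.load('pics/w6.npz'))
a=cv2.resize(c['img'][170:240,240:310],None,fx=8,fy=8,interpolation=cv2.INTER_CUBIC)
g=cv2.cvtColor(a,cv2.COLOR_RGB2BGR); cv2.imwrite('pics/wz6.png',g)
```

```text
(no output)
```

View pics/wz6.png

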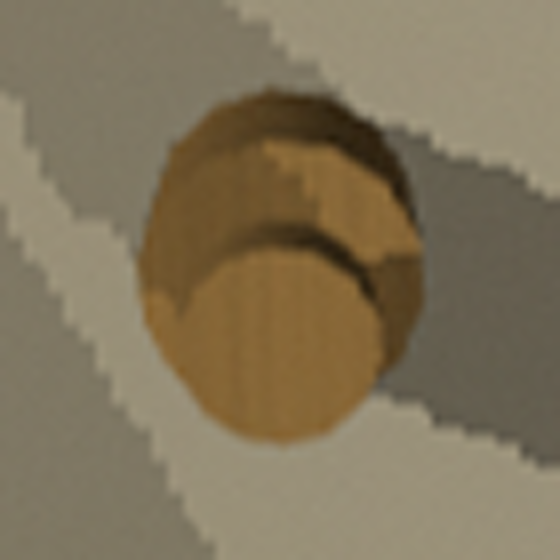

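Run:
```python
from h import *
np.set_printoptions(precision=4,suppress=True)
c=dict(np.load('pics/w6.npz')); print(plane(c,275.1,213.1,.064), plane(c,275.1,203.5,.036))
c=snap('top','t6')
a=cv2.resize(c['img'][190:290,130:230],None,fx=6,fy=6,interpolation=cv2.INTER_CUBIC); cv2.imwrite('pics/tz6.png',a[:,:,::-1])
c=snap('scene','s6')
a=cv2.resize(c['img'][150:230,270:370],None,fx=7,fy=7,interpolation=cv2.INTER_CUBIC); cv2.imwrite('pics/sz6.png',a[:,:,::-1])
```

```text
[0.398  0.3283 0.064 ] [0.3994 0.3284 0.036 ]
```

View pics/sz6.png

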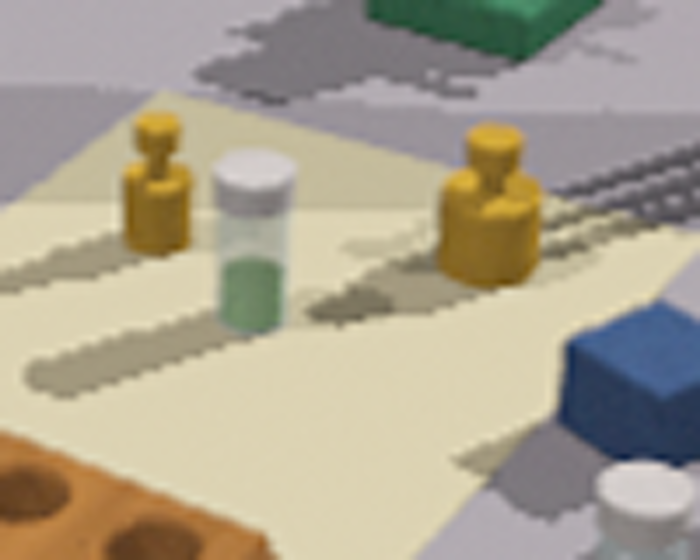

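View pics/tz6.png

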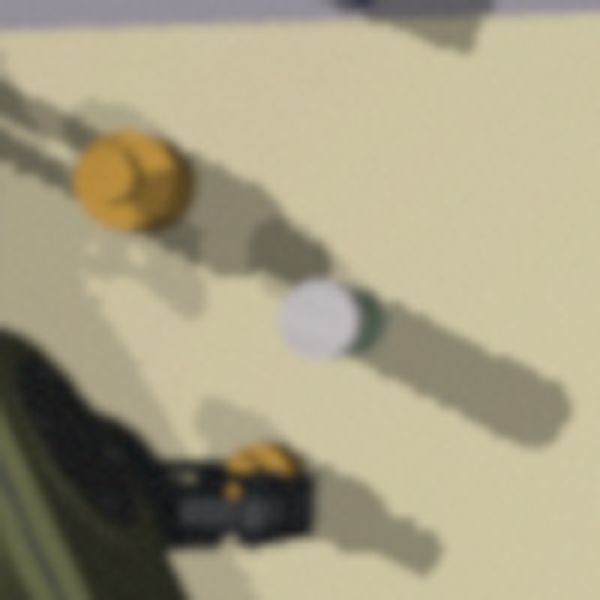

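carry_out(
  series=[
    [[0.085,-0.001,0.001,-0.05,0],[0.085,-0.001,0.001,-0.1,0],[0.085,-0.001,0.001,-0.125,0],[0.085,-0.001,0.001,-0.137,0],[0.085,-0.001,0.001,-0.137,0],[0.085,-0.001,0.001,-0.137,0],[0.012,-0.001,0.001,-0.137,0],[0.012,-0.001,0.001,-0.137,0],[0.012,-0.001,0.001,-0.137,0],[0.012,-0.001,0.001,-0.137,0],[0.012,-0.001,0.001,-0.137,0],[0.012,-0.001,0.001,-0.137,0],[0.012,-0.001,0.001,-0.137,0],[0.012,-0.001,0.001,-0.137,0]],
  ],
  squeeze=50,
)

```text
time_s: 13.52
position: [0.3982, 0.3284, 0.0627]
ee_rot: [[0.001, -0.013, -1.0], [0.001, -1.0, 0.013], [-1.0, -0.001, -0.001]]
contact_force: [-0.1, 1.1, 3.7]
grip_width: 0.0199
```

Run:
```python
from h import *
np.set_printoptions(precision=4,suppress=True)
c=snap('wrist','w7'); s=read_state(); print(s['position'],s['contact_force'],s['grip_width'])
```

```text
[0.3982 0.3284 0.0627] [0.1817 1.1478 4.2503] 0.019897975947878024
```

View pics/w7.png

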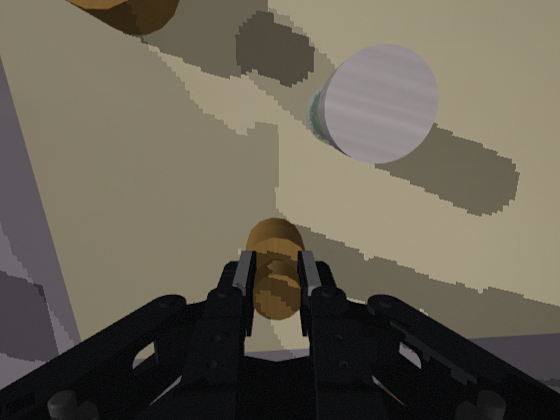

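Run:
```python
from h import *
np.set_printoptions(precision=4,suppress=True)
c=dict(np.load('pics/w7.npz')); print(plane(c,278,292,.064),plane(c,278,320,.064), c['cam_to_world'][:3,3])
a=cv2.resize(c['img'][205:335,205:355],None,fx=5,fy=4.5,interpolation=cv2.INTER_CUBIC); cv2.imwrite('pics/wz7.png',a[:,:,::-1])
for x in (-.011,0,.011): print(proj(c,(.3982+x,.3284,.0597)),proj(c,(.3982+x,.3284,.040)))
```

```text
[0.4011 0.3268 0.064 ] [0.3876 0.327  0.064 ] [0.4694 0.3265 0.1822]
[274.7532 315.0643] [274.9513 292.1414]
[274.3689 292.9509] [274.6174 272.2699]
[273.9674 269.8498] [274.2704 251.6206]
```

View pics/wz7.png

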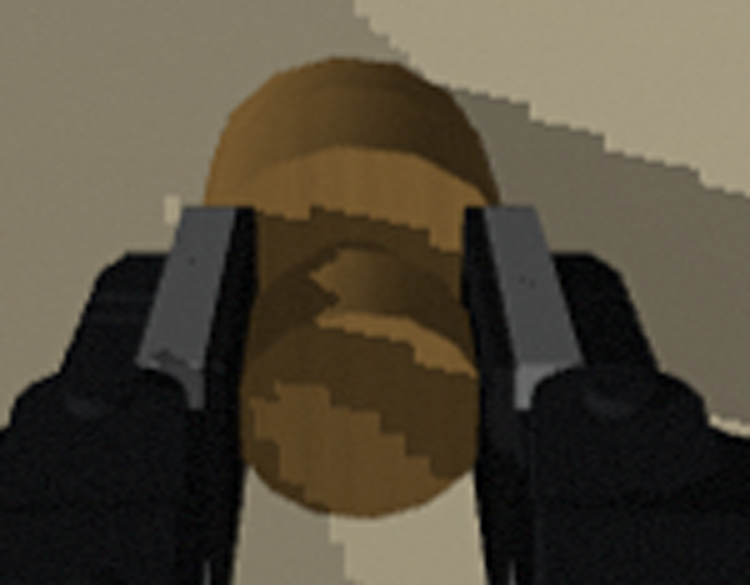

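carry_out(
  series=[
    [[0.012,0,0,0.02,0],[0.012,0,0,0.07,0],[0.012,0,0,0.12,0],[0.012,0,0,0.13,0],[0.012,0.02,-0.045,0.13,0],[0.012,0.045,-0.1,0.13,0],[0.012,0.07,-0.155,0.13,0],[0.012,0.095,-0.21,0.13,0],[0.012,0.121,-0.272,0.13,0],[0.012,0.121,-0.272,0.13,0],[0.012,0.121,-0.272,0.13,0],[0.012,0.121,-0.272,0.1,0],[0.012,0.121,-0.272,0.08,0],[0.012,0.121,-0.272,0.07,0],[0.012,0.121,-0.272,0.07,0],[0.012,0.121,-0.272,0.07,0]],
  ],
)

```text
time_s: 15.58
position: [0.5194, 0.0566, 0.1332]
ee_rot: [[0.001, -0.012, -1.0], [0.0, -1.0, 0.012], [-1.0, -0.0, -0.001]]
contact_force: [0.2, -0.2, -1.5]
grip_width: 0.0201
```

Run:
```python
from h import *
np.set_printoptions(precision=4,suppress=True)
c=snap('wrist','w8'); s=read_state(); print(s['position'],s['contact_force'],s['grip_width'])
c=snap('scene','s8')
a=cv2.resize(c['img'][150:290,200:350],None,fx=4.2,fy=4.2,interpolation=cv2.INTER_CUBIC); cv2.imwrite('pics/sz8.png',a[:,:,::-1])
```

```text
[0.5196 0.0564 0.1335] [-0.2734  0.2702 -3.4407] 0.01960190966099696
```

View pics/w8.png

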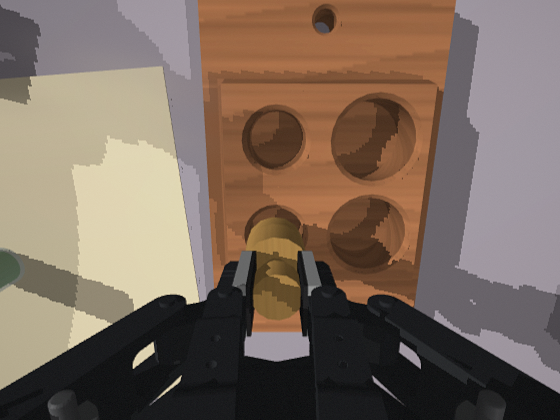

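View pics/sz8.png

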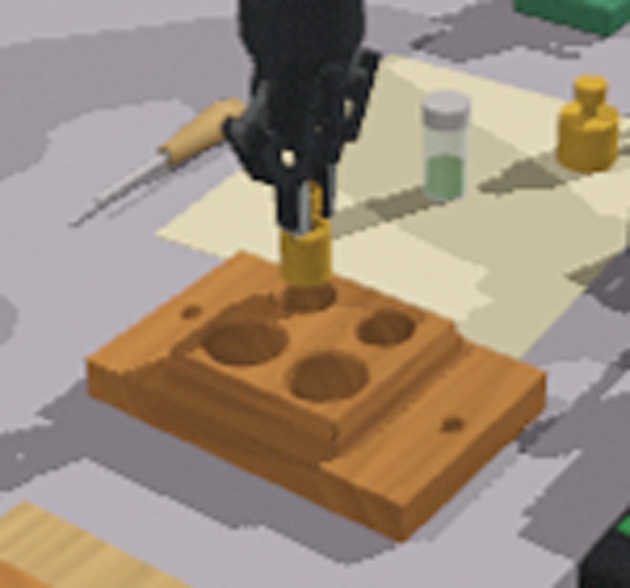

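Run:
```python
from h import *
np.set_printoptions(precision=4,suppress=True)
c=dict(np.load('pics/w8.npz')); a=plane(c,273,138,.054)[:2];b=plane(c,373,137,.054)[:2];d=plane(c,367.5,233,.054)[:2]
print(a,b,d,'ws0',a+d-b,'hole',plane(c,324,18.5,.03))
print('knob',plane(c,277.5,297,.064+.071))
```

```text
[0.5816 0.057 ] [ 0.5814 -0.0043] [ 0.5191 -0.005 ] ws0 [0.5193 0.0563] hole [0.6528 0.0242 0.03  ]
knob [0.5203 0.0553 0.135 ]
```

carry_out(
  series=[
    [[0.012,-0.0005,0,-0.01,0],[0.012,-0.0005,0,-0.018,0],[0.012,-0.0005,0,-0.026,0],[0.012,-0.0005,0,-0.034,0],[0.012,-0.0005,0,-0.042,0],[0.012,-0.0005,0,-0.048,0],[0.012,-0.0005,0,-0.052,0],[0.012,-0.0005,0,-0.052,0],[0.012,-0.0005,0,-0.052,0]],
  ],
)

```text
time_s: 16.8
position: [0.5189, 0.0562, 0.0808]
ee_rot: [[0.001, -0.013, -1.0], [0.0, -1.0, 0.013], [-1.0, -0.0, -0.001]]
contact_force: [0.5, 0.7, -1.7]
grip_width: 0.0204
```

carry_out(
  series=[
    [[0.012,0,0,-0.001,0],[0.05,0,0,-0.001,0],[0.05,0,0,-0.001,0],[0.05,0,0,-0.001,0],[0.05,0,0,-0.001,0],[0.05,0,0,0.03,0],[0.085,0,0,0.08,0],[0.085,0,0,0.13,0],[0.085,0.005,0.06,0.15,0],[0.085,0.01,0.12,0.15,0],[0.085,0.015,0.18,0.15,0],[0.085,0.017,0.24,0.15,0],[0.085,0.017,0.3,0.15,0],[0.085,0.017,0.338,0.15,0],[0.085,0.017,0.338,0.15,0],[0.085,0.017,0.338,0.15,0],[0.085,0.017,0.338,0.15,0]],
  ],
)

```text
time_s: 18.92
position: [0.5356, 0.3929, 0.2303]
ee_rot: [[-0.0, -0.015, -1.0], [-0.0, -1.0, 0.015], [-1.0, 0.0, 0.0]]
contact_force: [-0.9, -0.5, 0.1]
grip_width: 0.085
```

Run:
```python
from h import *
np.set_printoptions(precision=4,suppress=True)
c=snap('wrist','w9'); s=read_state(); print(s['position'],s['contact_force'],s['grip_width'])
c=snap('scene','s9')
a=cv2.resize(c['img'][150:290,200:350],None,fx=4.2,fy=4.2,interpolation=cv2.INTER_CUBIC); cv2.imwrite('pics/sz9.png',a[:,:,::-1])
```

```text
[0.5357 0.3929 0.2304] [ 0.5453  0.2235 -0.0232] 0.08486381131329532
```

View pics/w9.png

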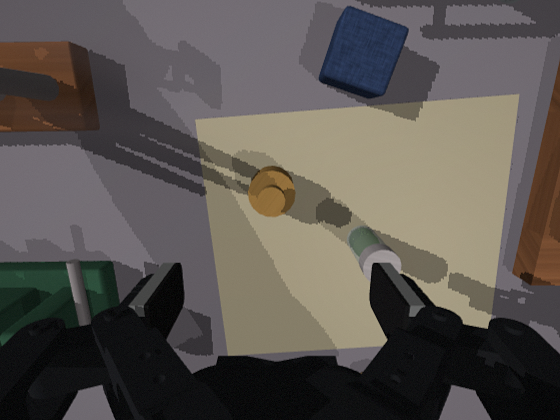

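View pics/sz9.png

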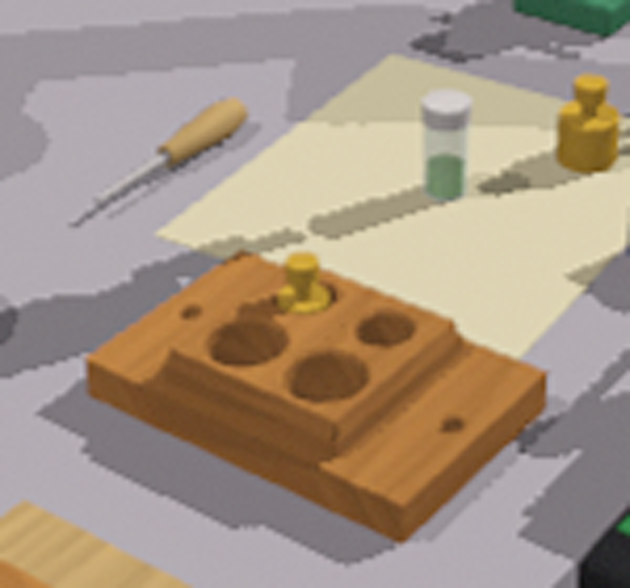

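Run:
```python
from h import *
np.set_printoptions(precision=4,suppress=True)
c=dict(np.load('pics/w9.npz'))
a=cv2.resize(c['img'][155:230,235:310],None,fx=8,fy=8,interpolation=cv2.INTER_CUBIC); cv2.imwrite('pics/wz9.png',a[:,:,::-1])
```

```text
(no output)
```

View pics/wz9.png

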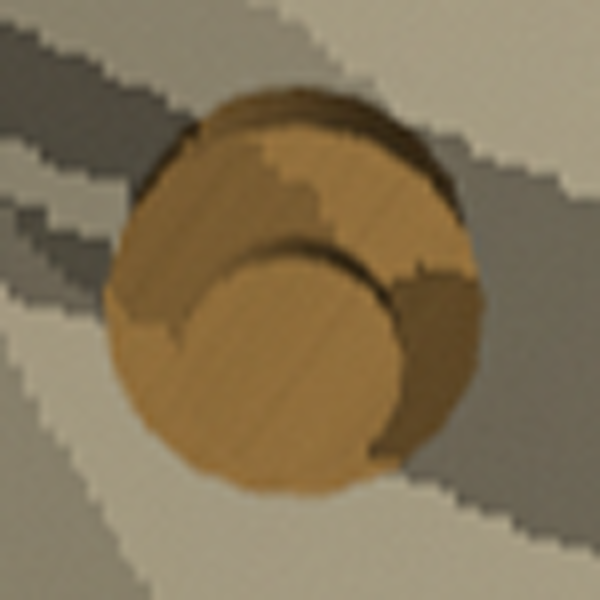

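Run:
```python
from h import *
c=dict(np.load('pics/w9.npz')); print(plane(c,271.4,200.7,.068),plane(c,271.75,193.5,.04))
```

```text
[0.53778425 0.39648119 0.068     ] [0.53832695 0.39652274 0.04      ]
```

carry_out(
  series=[
    [[0.085,0.0025,0.003,-0.05,0],[0.085,0.0025,0.003,-0.1,0],[0.085,0.0025,0.003,-0.145,0],[0.085,0.0025,0.003,-0.164,0],[0.085,0.0025,0.003,-0.164,0],[0.085,0.0025,0.003,-0.164,0],[0.015,0.0025,0.003,-0.164,0],[0.015,0.0025,0.003,-0.164,0],[0.015,0.0025,0.003,-0.164,0],[0.015,0.0025,0.003,-0.164,0],[0.015,0.0025,0.003,-0.164,0],[0.015,0.0025,0.003,-0.164,0],[0.015,0.0025,0.003,-0.164,0],[0.015,0.0025,0.003,-0.164,0]],
  ],
  squeeze=70,
)

```text
time_s: 20.78
position: [0.5382, 0.3976, 0.067]
ee_rot: [[0.001, -0.013, -1.0], [0.001, -1.0, 0.013], [-1.0, -0.001, -0.001]]
contact_force: [-1.2, 2.3, 5.1]
grip_width: 0.0237
```

Run:
```python
from h import *
np.set_printoptions(precision=4,suppress=True)
c=snap('wrist','w10'); s=read_state(); print(s['position'],s['contact_force'],s['grip_width'])
```

```text
[0.5382 0.3976 0.067 ] [-0.6398  2.0017  5.8168] 0.023843967664177096
```

View pics/w10.png

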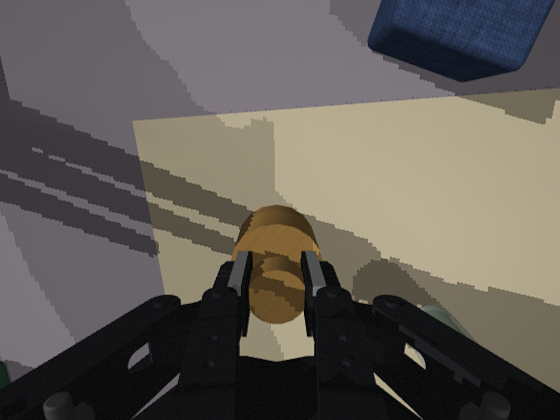

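carry_out(
  series=[
    [[0.015,0,0,0.02,0],[0.015,0,0,0.07,0],[0.015,0,0,0.12,0],[0.015,0,0,0.13,0],[0.015,0.01,-0.06,0.13,0],[0.015,0.02,-0.12,0.13,0],[0.015,0.03,-0.18,0.13,0],[0.015,0.04,-0.24,0.13,0],[0.015,0.0425,-0.3,0.13,0],[0.015,0.0425,-0.36,0.13,0],[0.015,0.0425,-0.403,0.13,0],[0.015,0.0425,-0.403,0.13,0],[0.015,0.0425,-0.403,0.1,0],[0.015,0.0425,-0.403,0.08,0],[0.015,0.0425,-0.403,0.07,0],[0.015,0.0425,-0.403,0.07,0],[0.015,0.0425,-0.403,0.07,0]],
  ],
)

```text
time_s: 22.95
position: [0.5812, -0.0057, 0.1374]
ee_rot: [[0.002, -0.013, -1.0], [-0.0, -1.0, 0.013], [-1.0, 0.0, -0.002]]
contact_force: [0.5, -0.3, -6.8]
grip_width: 0.0235
```

Run:
```python
from h import *
np.set_printoptions(precision=4,suppress=True)
c=snap('wrist','w11'); s=read_state(); print(s['position'],s['contact_force'],s['grip_width'])
c=snap('scene','s11')
a=cv2.resize(c['img'][150:290,200:350],None,fx=4.2,fy=4.2,interpolation=cv2.INTER_CUBIC); cv2.imwrite('pics/sz11.png',a[:,:,::-1])
```

```text
[ 0.5814 -0.0058  0.1377] [ 0.4282 -0.1743 -6.509 ] 0.023169005255258408
```

View pics/w11.png

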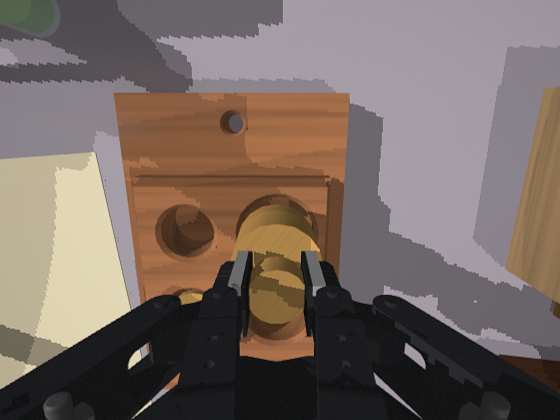

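View pics/sz11.png

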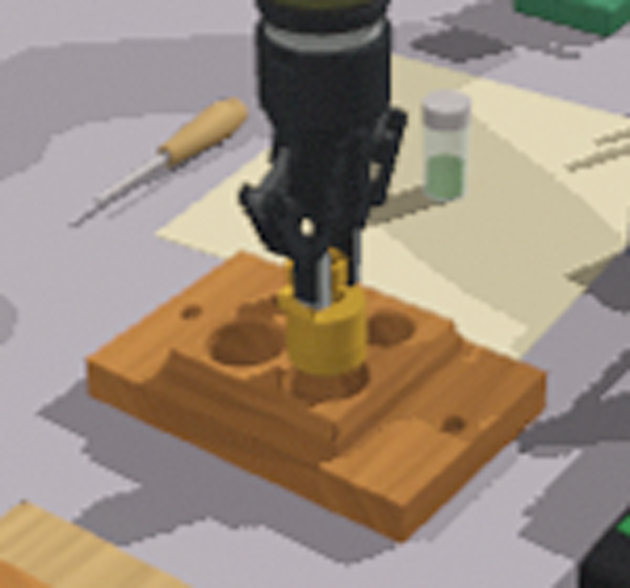

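Run:
```python
from h import *
c=dict(np.load('pics/w11.npz')); print(plane(c,232.5,122,.03),plane(c,185,230,.054),plane(c,277,221,.054))
```

```text
[0.65326649 0.02272099 0.03      ] [0.58322928 0.05531627 0.054     ] [ 0.58877547 -0.00712028  0.054     ]
```

carry_out(
  series=[
    [[0.015,-0.0007,-0.0008,-0.01,0],[0.015,-0.0007,-0.0008,-0.018,0],[0.015,-0.0007,-0.0008,-0.026,0],[0.015,-0.0007,-0.0008,-0.034,0],[0.015,-0.0007,-0.0008,-0.042,0],[0.015,-0.0007,-0.0008,-0.048,0],[0.015,-0.0007,-0.0008,-0.052,0],[0.015,-0.0007,-0.0008,-0.053,0],[0.015,-0.0007,-0.0008,-0.053,0]],
  ],
)

```text
time_s: 24.18
position: [0.5805, -0.0066, 0.0853]
ee_rot: [[0.001, -0.013, -1.0], [0.0, -1.0, 0.013], [-1.0, -0.0, -0.001]]
contact_force: [-5.2, 1.7, 5.8]
grip_width: 0.0235
```

carry_out(
  series=[
    [[0.05,0,0,0,0],[0.05,0,0,0,0],[0.05,0,0,0,0],[0.05,0,0,0,0],[0.05,0,0,0.03,0],[0.085,0,0,0.08,0],[0.085,0,0,0.13,0],[0.085,0,0,0.18,0],[0.085,0.01,-0.06,0.2,0],[0.085,0.019,-0.12,0.2,0],[0.085,0.019,-0.18,0.2,0],[0.085,0.019,-0.24,0.2,0],[0.085,0.019,-0.278,0.2,0],[0.085,0.019,-0.278,0.2,0],[0.085,0.019,-0.278,0.2,0],[0.085,0.019,-0.278,0.2,0]],
  ],
)

```text
time_s: 26.18
position: [0.5989, -0.2834, 0.2834]
ee_rot: [[0.0, -0.012, -1.0], [0.0, -1.0, 0.012], [-1.0, -0.0, -0.0]]
contact_force: [0.2, -0.3, 0.3]
grip_width: 0.085
```

Run:
```python
from h import *
np.set_printoptions(precision=4,suppress=True)
c=snap('wrist','w12'); s=read_state(); print(s['position'],s['contact_force'],s['ee_rot'][:,1])
c=snap('scene','s12')
```

```text
[ 0.599  -0.2834  0.2835] [-0.5775 -0.0091  0.1987] [-0.0115 -0.9999 -0.0001]
```

View pics/w12.png

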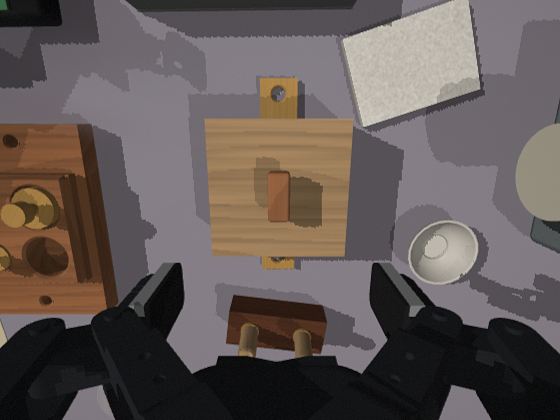

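View pics/s12.png

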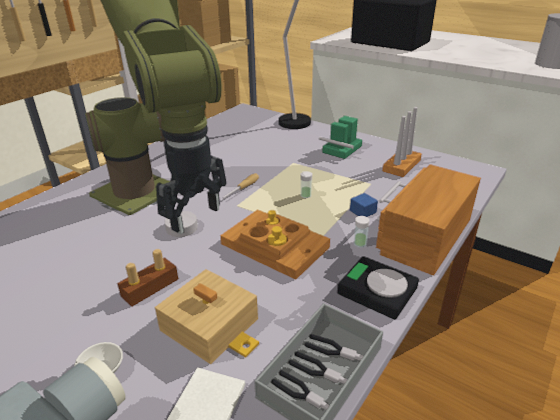

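carry_out(
  series=[
    [[0.085,0,0,-0.05,0],[0.085,0,0,-0.1,0],[0.085,0,0,-0.15,0],[0.085,0,0,-0.175,0],[0.085,0,0,-0.185,0],[0.085,0,0,-0.185,0],[0.085,0,0,-0.185,0],[0.015,0,0,-0.185,0],[0.015,0,0,-0.185,0],[0.015,0,0,-0.185,0],[0.015,0,0,-0.185,0],[0.015,0,0,-0.185,0],[0.015,0,0,-0.185,0],[0.015,0,0,-0.185,0],[0.015,0,0,-0.185,0]],
  ],
  squeeze=40,
)

```text
time_s: 28.15
position: [0.5989, -0.2849, 0.0986]
ee_rot: [[0.0, -0.013, -1.0], [-0.0, -1.0, 0.013], [-1.0, 0.0, -0.0]]
contact_force: [0.8, -0.8, 2.8]
grip_width: 0.0216
```

carry_out(
  series=[
    [[0.015,0,0,0.01,0],[0.015,0,0,0.05,0],[0.015,0,0,0.1,0],[0.015,0,0,0.15,0],[0.015,0,0,0.18,0],[0.015,-0.01,0.06,0.18,0],[0.015,-0.02,0.12,0.18,0],[0.015,-0.03,0.18,0.18,0],[0.015,-0.04,0.24,0.18,0],[0.015,-0.05,0.3,0.18,0],[0.015,-0.05,0.31,0.18,0],[0.015,-0.05,0.31,0.18,0],[0.015,-0.05,0.31,0.14,0],[0.015,-0.05,0.31,0.11,0],[0.015,-0.05,0.31,0.1,0],[0.015,-0.05,0.31,0.1,0],[0.015,-0.05,0.31,0.1,0]],
  ],
)

```text
time_s: 30.28
position: [0.5498, 0.0248, 0.2001]
ee_rot: [[0.003, -0.014, -1.0], [-0.0, -1.0, 0.014], [-1.0, 0.0, -0.003]]
contact_force: [0.1, 1.1, -1.8]
grip_width: 0.0214
```

Run:
```python
from h import *
np.set_printoptions(precision=4,suppress=True)
c=snap('wrist','w13'); s=read_state(); print(s['position'],s['contact_force'],s['grip_width'],s['ee_rot'][:,1])
c=snap('scene','s13')
a=cv2.resize(c['img'][130:290,200:350],None,fx=3.7,fy=3.7,interpolation=cv2.INTER_CUBIC); cv2.imwrite('pics/sz13.png',a[:,:,::-1])
```

```text
[0.5498 0.0249 0.2003] [-0.3061 -0.4661 -2.224 ] 0.021171073850008278 [-0.0137 -0.9999  0.0002]
```

View pics/w13.png

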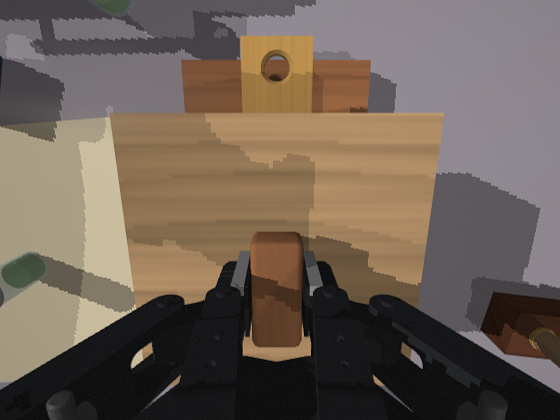

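View pics/sz13.png

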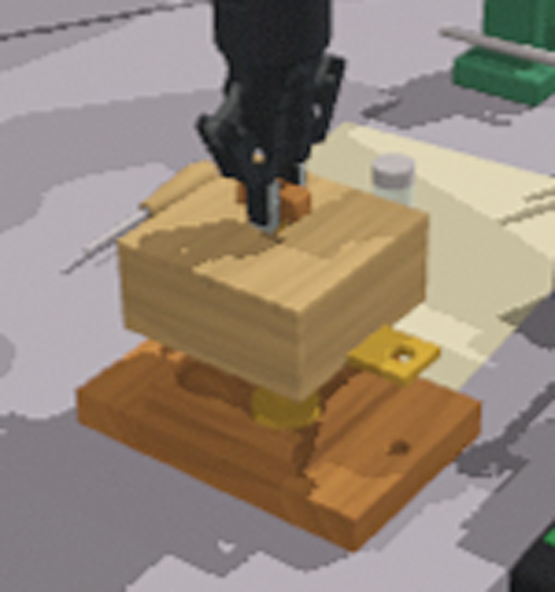

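carry_out(
  series=[
    [[0.015,0,0,-0.02,0],[0.015,0,0,-0.035,0],[0.015,0,0,-0.045,0],[0.015,0,0,-0.053,0],[0.015,0,0,-0.06,0],[0.015,0,0,-0.066,0],[0.015,0,0,-0.07,0],[0.015,0,0,-0.07,0],[0.015,0,0,-0.07,0]],
  ],
)

```text
time_s: 31.5
position: [0.5491, 0.0253, 0.1286]
ee_rot: [[0.001, -0.013, -1.0], [-0.0, -1.0, 0.013], [-1.0, 0.0, -0.001]]
contact_force: [-0.0, -0.2, -1.6]
grip_width: 0.0208
```

carry_out(
  series=[
    [[0.015,0,0,-0.001,0],[0.015,0,0,-0.001,0],[0.085,0,0,-0.001,0],[0.085,0,0,-0.001,0],[0.085,0,0,-0.001,0],[0.085,0,0,-0.001,0],[0.085,0,0,-0.001,0],[0.085,-0.01,0,0.05,0],[0.085,-0.02,0,0.1,0],[0.085,-0.03,0,0.15,0],[0.085,-0.03,0,0.175,0],[0.085,-0.03,0,0.175,0],[0.085,-0.03,0,0.175,0]],
  ],
)

```text
time_s: 33.12
position: [0.5182, 0.0253, 0.3016]
ee_rot: [[-0.002, -0.013, -1.0], [0.0, -1.0, 0.013], [-1.0, -0.0, 0.002]]
contact_force: [0.7, -0.3, -0.9]
grip_width: 0.0849
```

Run:
```python
from h import *
np.set_printoptions(precision=4,suppress=True)
c=snap('wrist','w14'); s=read_state(); print(s['position'],s['contact_force'],s['grip_width'],s['ee_rot'][:,1])
a=cv2.resize(c['img'][20:280,180:380],None,fx=2.3,fy=2.3,interpolation=cv2.INTER_CUBIC); cv2.imwrite('pics/wz14.png',a[:,:,::-1])
c=snap('scene','s14')
a=cv2.resize(c['img'][170:290,200:350],None,fx=4.8,fy=4.8,interpolation=cv2.INTER_CUBIC); cv2.imwrite('pics/sz14.png',a[:,:,::-1])
```

```text
[0.518  0.0254 0.3009] [-0.6282 -0.2042 -0.6116] 0.0848515679872853 [-0.0132 -0.9999 -0.0002]
```

View pics/wz14.png

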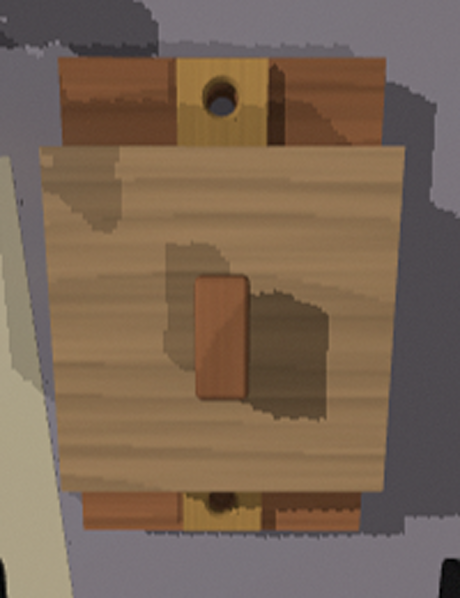

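View pics/sz14.png

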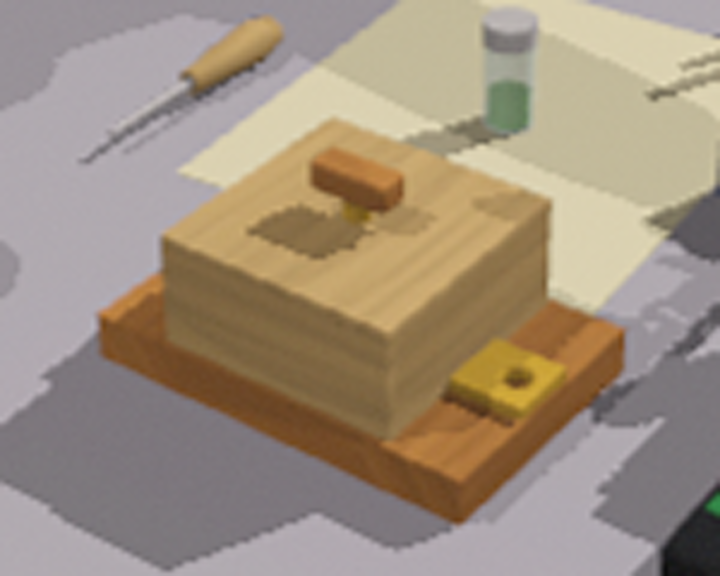

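carry_out(
  series=[
    [[0.05,-0.025,-0.055,0,0],[0.05,-0.05,-0.11,0,0],[0.05,-0.075,-0.165,0,0],[0.05,-0.1,-0.22,0,0],[0.05,-0.118,-0.275,0,0],[0.05,-0.128,-0.305,0,0],[0.05,-0.128,-0.305,-0.02,0],[0.05,-0.128,-0.305,-0.02,0],[0.05,-0.128,-0.305,-0.02,0],[0.05,-0.128,-0.305,-0.02,0]],
  ],
)

```text
time_s: 34.48
position: [0.3913, -0.2789, 0.2837]
ee_rot: [[0.001, -0.011, -1.0], [-0.0, -1.0, 0.011], [-1.0, 0.0, -0.001]]
contact_force: [-0.2, -0.7, 0.3]
grip_width: 0.0498
```

Run:
```python
from h import *
np.set_printoptions(precision=4,suppress=True)
c=snap('wrist','w15'); s=read_state(); print(s['position'],s['contact_force'],s['grip_width'],s['ee_rot'][:,1])
a=cv2.resize(c['img'][130:280,180:380],None,fx=4,fy=4,interpolation=cv2.INTER_CUBIC); cv2.imwrite('pics/wz15.png',a[:,:,::-1])
c=dict(np.load('pics/w14.npz')); print('ear1',plane(c,180+220/2.3,20+98/2.3,.038))
```

```text
[ 0.3913 -0.2791  0.2839] [-0.2588 -0.3873 -0.3769] 0.05001261721859276 [-0.0117 -0.9999  0.0006]
ear1 [0.6525 0.0234 0.038 ]
```

View pics/wz15.png

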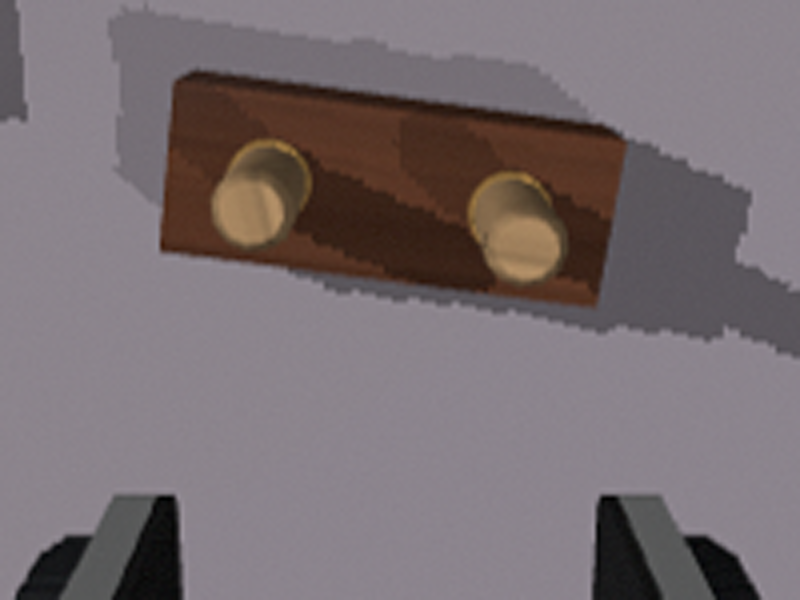

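Run:
```python
from h import *
np.set_printoptions(precision=4,suppress=True)
c=dict(np.load('pics/w15.npz'))
for u,v in [(249,211),(525,246)]: print(plane(c,180+u/4,130+v/4,.091))
st=[plane(c,180+u/4,130+v/4,.042)[:2] for u,v in [(176,82),(625,140),(598,305),(162,250)]]; print(st,np.mean(st,0))
# collars z=.046
for u,v in [(271,180),(509,213)]: print('collar',plane(c,180+u/4,130+v/4,.046))
```

```text
[ 0.4049 -0.246   0.091 ]
[ 0.3951 -0.3152  0.091 ]
[array([ 0.4329, -0.2215]), array([ 0.415 , -0.3485]), array([ 0.3665, -0.3425]), array([ 0.3847, -0.2147])] [ 0.3998 -0.2818]
collar [ 0.4054 -0.2476  0.046 ]
collar [ 0.3951 -0.3154  0.046 ]
```

carry_out(
  series=[
    [[0.05,0.0138,0.033,-0.05,0],[0.05,0.0138,0.033,-0.1,0],[0.05,0.0138,0.033,-0.15,0],[0.05,0.0138,0.033,-0.185,0],[0.05,0.0138,0.033,-0.203,0],[0.05,0.0138,0.033,-0.203,0],[0.05,0.0138,0.033,-0.203,0],[0.012,0.0138,0.033,-0.203,0],[0.012,0.0138,0.033,-0.203,0],[0.012,0.0138,0.033,-0.203,0],[0.012,0.0138,0.033,-0.203,0],[0.012,0.0138,0.033,-0.203,0],[0.012,0.0138,0.033,-0.203,0],[0.012,0.0138,0.033,-0.203,0]],
  ],
  squeeze=40,
)

```text
time_s: 36.28
position: [0.4054, -0.2474, 0.0819]
ee_rot: [[0.002, -0.013, -1.0], [-0.001, -1.0, 0.013], [-1.0, 0.001, -0.002]]
contact_force: [-1.1, 2.1, 5.9]
grip_width: 0.0206
```

Run:
```python
from h import *
np.set_printoptions(precision=4,suppress=True)
c=snap('wrist','w16'); s=read_state(); print(s['position'],s['contact_force'],s['grip_width'],s['ee_rot'][:,1])
```

```text
[ 0.4054 -0.2474  0.0819] [-0.9156  1.3158  5.8627] 0.02085153757854272 [-0.0132 -0.9999  0.0015]
```

View pics/w16.png

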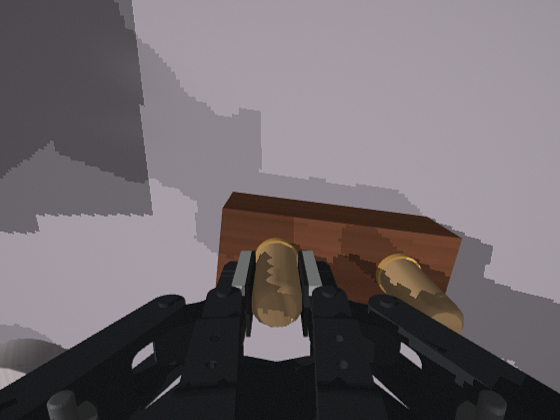

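carry_out(
  series=[
    [[0.012,0,0,0.02,0],[0.012,0,0,0.06,0],[0.012,0,0,0.11,0],[0.012,0,0,0.12,0],[0.012,0.01,0.06,0.12,0],[0.012,0.02,0.12,0.12,0],[0.012,0.03,0.18,0.12,0],[0.012,0.04,0.24,0.12,0],[0.012,0.04,0.273,0.12,0],[0.012,0.04,0.273,0.12,0],[0.012,0.04,0.273,0.09,0],[0.012,0.04,0.273,0.06,0],[0.012,0.04,0.273,0.05,0],[0.012,0.04,0.273,0.05,0],[0.012,0.04,0.273,0.05,0]],
  ],
)

```text
time_s: 38.2
position: [0.4454, 0.0259, 0.1316]
ee_rot: [[0.002, -0.014, -1.0], [-0.0, -1.0, 0.014], [-1.0, 0.0, -0.002]]
contact_force: [-0.7, 0.1, -0.3]
grip_width: 0.0206
```

Run:
```python
from h import *
np.set_printoptions(precision=4,suppress=True)
c=snap('wrist','w17'); s=read_state(); print(s['position'],s['contact_force'],s['grip_width'],s['ee_rot'][:,1])
c=snap('scene','s17')
a=cv2.resize(c['img'][150:290,170:340],None,fx=4.2,fy=4.2,interpolation=cv2.INTER_CUBIC); cv2.imwrite('pics/sz17.png',a[:,:,::-1])
c=snap('top','t17')
a=cv2.resize(c['img'][160:290,220:340],None,fx=4.5,fy=4.5,interpolation=cv2.INTER_CUBIC); cv2.imwrite('pics/tz17.png',a[:,:,::-1])
```

```text
[0.4455 0.026  0.1317] [-0.7624 -0.4547 -1.131 ] 0.02067456205202009 [-0.0136 -0.9999  0.0002]
```

View pics/w17.png

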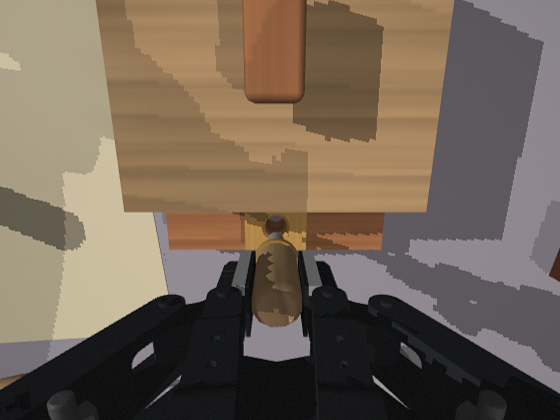

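View pics/sz17.png

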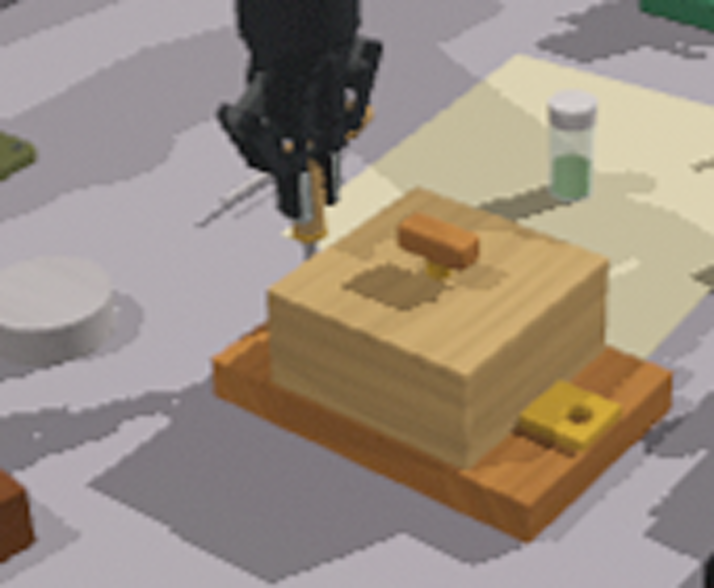

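View pics/tz17.png

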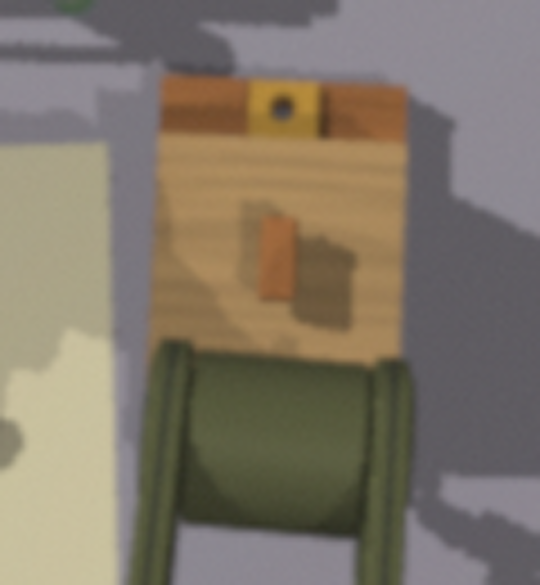

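Run:
```python
from h import *
np.set_printoptions(precision=2,suppress=True)
c=dict(np.load('pics/w17.npz'))
a=cv2.resize(c['img'][195:275,225:325],None,fx=7,fy=7,interpolation=cv2.INTER_CUBIC)
for p in [(.4455,.026,.038)]: print((proj(c,p)-[225,195])*7)
cv2.imwrite('pics/wz17.png',a[:,:,::-1])
```

```text
[349.93 222.72]
```

View pics/wz17.png

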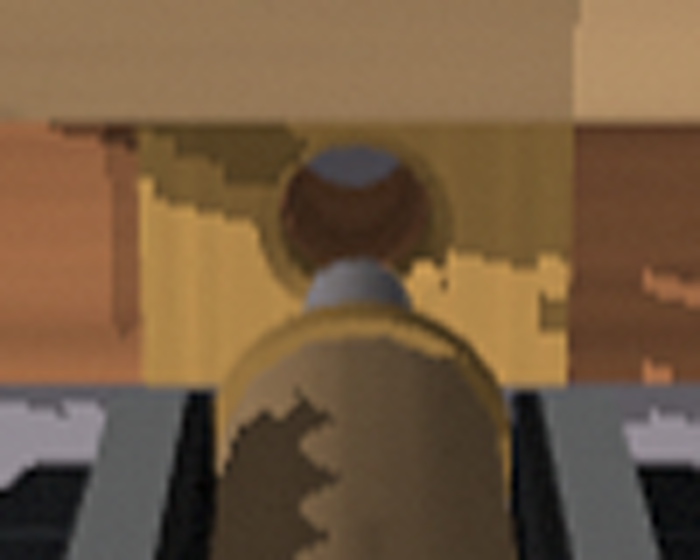

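carry_out(
  series=[
    [[0.012,0,0.0003,-0.01,0],[0.012,0,0.0003,-0.018,0],[0.012,0,0.0003,-0.026,0],[0.012,0,0.0003,-0.034,0],[0.012,0,0.0003,-0.042,0],[0.012,0,0.0003,-0.048,0],[0.012,0,0.0003,-0.052,0],[0.012,0,0.0003,-0.054,0],[0.012,0,0.0003,-0.054,0]],
  ],
)

```text
time_s: 39.48
position: [0.4448, 0.0267, 0.0779]
ee_rot: [[-0.001, -0.013, -1.0], [0.0, -1.0, 0.013], [-1.0, -0.0, 0.001]]
contact_force: [-6.0, -0.7, 9.2]
grip_width: 0.0207
```

carry_out(
  series=[
    [[0.012,0,0,-0.0015,0],[0.012,0,0,-0.0015,0],[0.05,0,0,0,0],[0.05,0,0,0,0],[0.05,0,0,0,0],[0.05,0,0,0,0],[0.05,0,0,0.04,0],[0.05,0,0,0.1,0],[0.05,0,0,0.15,0],[0.05,0,0,0.2,0],[0.05,0,0,0.2,0],[0.05,0,0,0.2,0]],
  ],
)

```text
time_s: 40.98
position: [0.4442, 0.0266, 0.2756]
ee_rot: [[-0.001, -0.013, -1.0], [0.0, -1.0, 0.013], [-1.0, -0.0, 0.001]]
contact_force: [0.4, -0.9, 0.0]
grip_width: 0.0499
```

Run:
```python
from h import *
np.set_printoptions(precision=4,suppress=True)
c=snap('wrist','w18'); s=read_state(); print(s['position'],s['contact_force'],s['grip_width'])
c=snap('scene','s18')
a=cv2.resize(c['img'][150:290,170:340],None,fx=4.2,fy=4.2,interpolation=cv2.INTER_CUBIC); cv2.imwrite('pics/sz18.png',a[:,:,::-1])
```

```text
[0.4438 0.0267 0.2746] [-0.479  -0.8907  0.1776] 0.04998503002267049
```

View pics/w18.png

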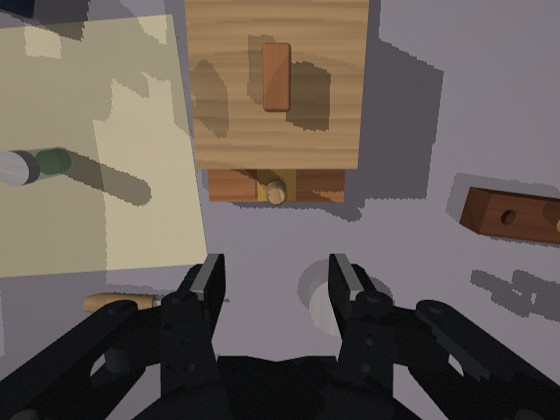

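View pics/sz18.png

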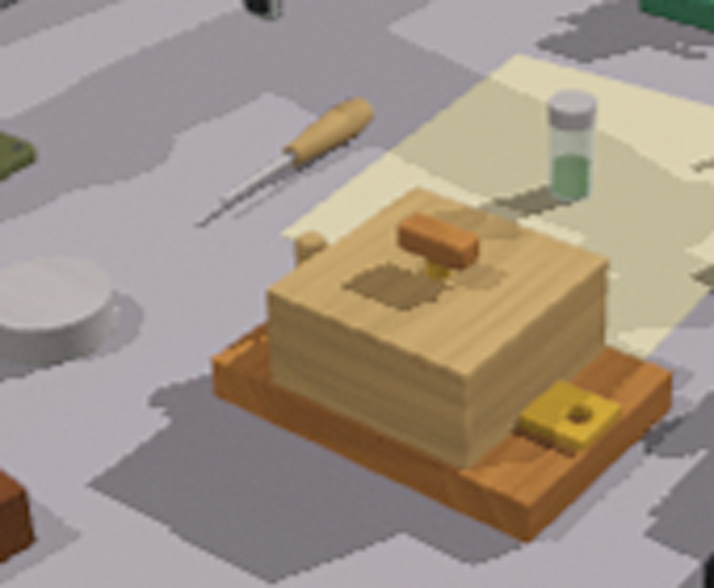

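carry_out(
  series=[
    [[0.05,-0.01,-0.06,0,0],[0.05,-0.02,-0.12,0,0],[0.05,-0.03,-0.18,0,0],[0.05,-0.04,-0.24,0,0],[0.05,-0.0496,-0.3,0,0],[0.05,-0.0496,-0.341,0,0],[0.05,-0.0496,-0.341,-0.02,0],[0.05,-0.0496,-0.341,-0.06,0],[0.05,-0.0496,-0.341,-0.06,0],[0.05,-0.0496,-0.341,-0.06,0]],
  ],
)

```text
time_s: 42.32
position: [0.3951, -0.3136, 0.2163]
ee_rot: [[-0.0, -0.012, -1.0], [0.001, -1.0, 0.012], [-1.0, -0.001, 0.0]]
contact_force: [0.7, -0.3, 0.6]
grip_width: 0.0499
```

Run:
```python
from h import *
np.set_printoptions(precision=4,suppress=True)
c=snap('wrist','w19'); s=read_state(); print(s['position'],s['ee_rot'][:,1])
```

```text
[ 0.3955 -0.3141  0.2174] [-0.0123 -0.9999  0.0009]
```

View pics/w19.png

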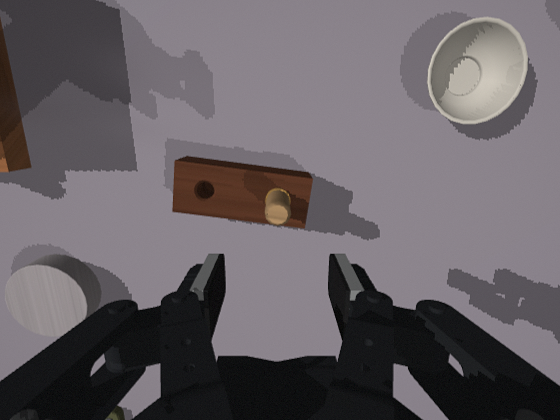

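carry_out(
  series=[
    [[0.05,0,0,-0.05,0],[0.05,0,0,-0.1,0],[0.05,0,0,-0.125,0],[0.05,0,0,-0.136,0],[0.05,0,0,-0.136,0],[0.05,0,0,-0.136,0],[0.012,0,0,-0.136,0],[0.012,0,0,-0.136,0],[0.012,0,0,-0.136,0],[0.012,0,0,-0.136,0],[0.012,0,0,-0.136,0],[0.012,0,0,-0.136,0],[0.012,0,0,-0.136,0]],
  ],
)

```text
time_s: 44.0
position: [0.3955, -0.3149, 0.0816]
ee_rot: [[0.001, -0.013, -1.0], [-0.001, -1.0, 0.013], [-1.0, 0.001, -0.001]]
contact_force: [-0.5, 2.4, 6.5]
grip_width: 0.0206
```

Run:
```python
from h import *
np.set_printoptions(precision=4,suppress=True)
c=snap('wrist','w20'); s=read_state(); print(s['position'],s['contact_force'],s['grip_width'])
```

```text
[ 0.3955 -0.3149  0.0815] [-1.3125  1.0368  6.0887] 0.0207857852733525
```

View pics/w20.png

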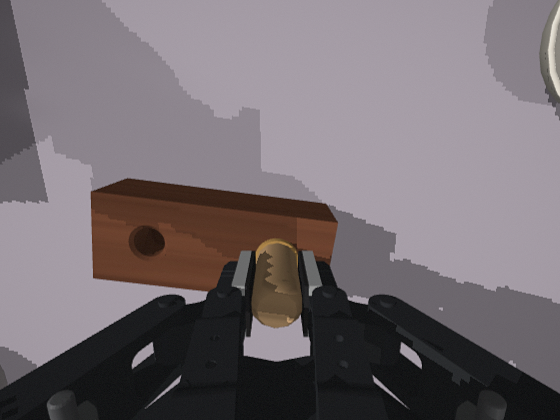

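carry_out(
  series=[
    [[0.012,0,0,0.02,0],[0.012,0,0,0.06,0],[0.012,0,0,0.11,0],[0.012,0,0,0.13,0],[0.012,0.05,0.03,0.13,0],[0.012,0.1,0.06,0.13,0],[0.012,0.15,0.09,0.13,0],[0.012,0.2,0.12,0.13,0],[0.012,0.24,0.16,0.13,0],[0.012,0.2575,0.22,0.13,0],[0.012,0.2575,0.28,0.13,0],[0.012,0.2575,0.338,0.13,0],[0.012,0.2575,0.338,0.13,0],[0.012,0.2575,0.338,0.1,0],[0.012,0.2575,0.338,0.07,0],[0.012,0.2575,0.338,0.05,0],[0.012,0.2575,0.338,0.05,0],[0.012,0.2575,0.338,0.05,0]],
  ],
)

```text
time_s: 46.3
position: [0.6531, 0.0232, 0.1313]
ee_rot: [[0.002, -0.014, -1.0], [-0.0, -1.0, 0.014], [-1.0, 0.0, -0.002]]
contact_force: [0.4, 0.1, -0.9]
grip_width: 0.0207
```

Run:
```python
from h import *
np.set_printoptions(precision=4,suppress=True)
c=snap('wrist','w21'); s=read_state(); print(s['position'],s['contact_force'],s['grip_width'])
a=cv2.resize(c['img'][195:275,225:325],None,fx=7,fy=7,interpolation=cv2.INTER_CUBIC)
print((proj(c,(.6528,.0232,.038))-[225,195])*7)
cv2.imwrite('pics/wz21.png',a[:,:,::-1])
c=snap('scene','s21')
a=cv2.resize(c['img'][150:290,200:350],None,fx=4.2,fy=4.2,interpolation=cv2.INTER_CUBIC); cv2.imwrite('pics/sz21.png',a[:,:,::-1])
```

```text
[0.6534 0.0233 0.1319] [ 0.2882 -0.612   0.7172] 0.020784660850111575
[350.4677 227.1573]
```

View pics/wz21.png

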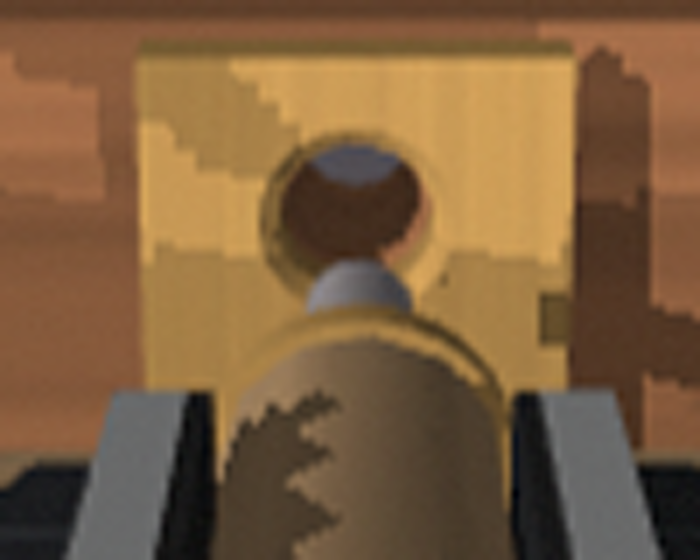

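View pics/sz21.png

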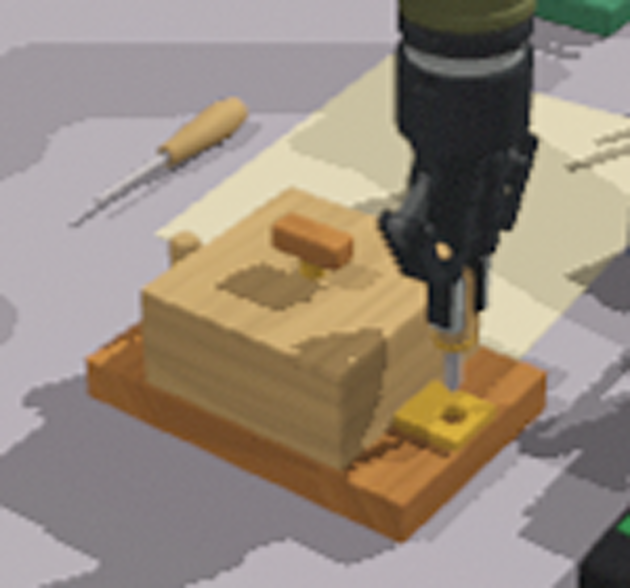

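carry_out(
  series=[
    [[0.012,0,0,-0.01,0],[0.012,0,0,-0.018,0],[0.012,0,0,-0.026,0],[0.012,0,0,-0.034,0],[0.012,0,0,-0.042,0],[0.012,0,0,-0.048,0],[0.012,0,0,-0.052,0],[0.012,0,0,-0.0545,0],[0.012,0,0,-0.0555,0],[0.012,0,0,-0.0555,0]],
  ],
)

```text
time_s: 47.65
position: [0.6527, 0.0237, 0.0776]
ee_rot: [[-0.0, -0.013, -1.0], [-0.0, -1.0, 0.013], [-1.0, 0.0, 0.0]]
contact_force: [-7.5, 0.7, 11.2]
grip_width: 0.0206
```

carry_out(
  series=[
    [[0.05,0,0,0.001,0],[0.05,0,0,0.001,0],[0.05,0,0,0.001,0],[0.05,0,0,0.001,0],[0.05,0,0,0.04,0],[0.05,0,0,0.1,0],[0.05,0,0,0.15,0],[0.05,0,0,0.2,0],[0.05,-0.04,-0.04,0.22,0],[0.05,-0.09,-0.08,0.22,0],[0.05,-0.13,-0.13,0.22,0],[0.05,-0.16,-0.18,0.22,0],[0.05,-0.16,-0.24,0.22,0],[0.05,-0.16,-0.24,0.22,0],[0.05,-0.16,-0.24,0.22,0]],
  ],
)

```text
time_s: 49.52
position: [0.4923, -0.2164, 0.2946]
ee_rot: [[-0.0, -0.014, -1.0], [0.001, -1.0, 0.014], [-1.0, -0.001, 0.0]]
contact_force: [0.4, -0.5, 0.1]
grip_width: 0.0502
```

Run:
```python
from h import *
np.set_printoptions(precision=4,suppress=True)
c=snap('wrist','w22'); s=read_state(); print(s['position'],s['contact_force'],s['grip_width'])
c=snap('scene','s22')
a=cv2.resize(c['img'][150:290,200:390],None,fx=4,fy=4,interpolation=cv2.INTER_CUBIC); cv2.imwrite('pics/sz22.png',a[:,:,::-1])
c=snap('top','t22')
a=cv2.resize(c['img'][130:290,120:330],None,fx=3.6,fy=3.6,interpolation=cv2.INTER_CUBIC);cv2.imwrite('pics/tz22.png',a[:,:,::-1])
```

```text
[ 0.4925 -0.2158  0.2946] [-0.3583  0.6563 -0.0966] 0.049996849446429646
```

View pics/w22.png

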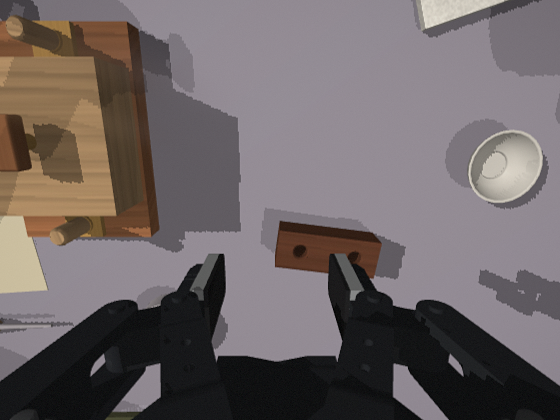

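View pics/sz22.png

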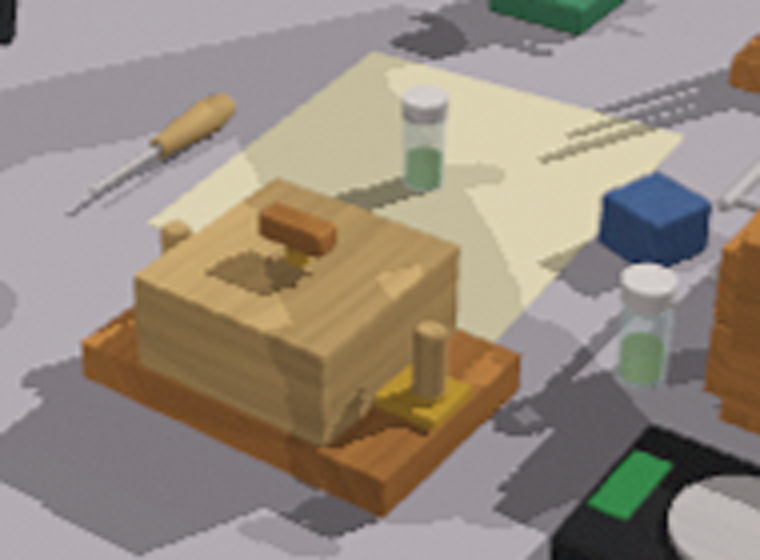

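View pics/tz22.png

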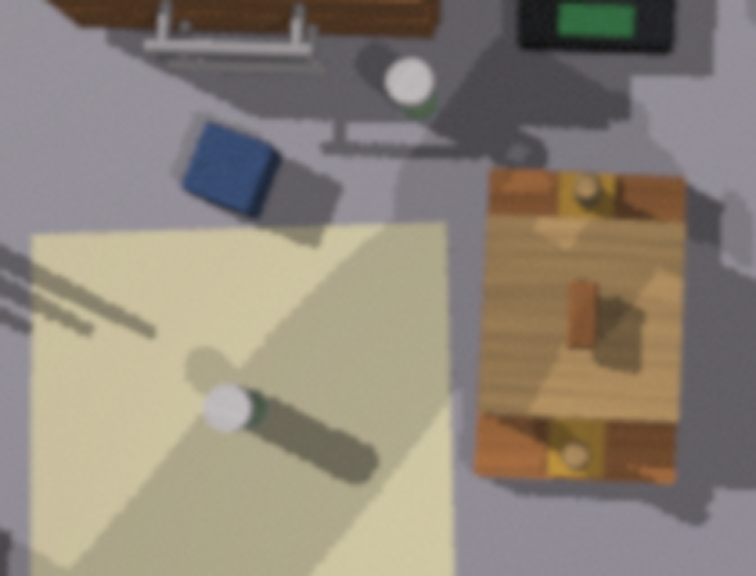

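Run:
```python
from h import *
np.set_printoptions(precision=4,suppress=True)
c=dict(np.load('pics/s22.npz'))
for p in [(.4448,.0267,.088),(.6527,.0237,.088),(.4448,.0267,.092),(.6527,.0237,.092)]: print((proj(c,p)-[200,150])*4)
a=cv2.resize(c['img'][185:255,230:330],None,fx=8,fy=8,interpolation=cv2.INTER_CUBIC); cv2.imwrite('pics/sz23.png',a[:,:,::-1])
w=dict(np.load('pics/w22.npz'))
a=cv2.resize(w['img'][0:260,0:170],None,fx=2.3,fy=2.3,interpolation=cv2.INTER_CUBIC); cv2.imwrite('pics/wz22.png',a[:,:,::-1])
```

```text
[175.2586 224.2382]
[431.5424 327.9161]
[174.9423 219.239 ]
[431.6892 322.6543]
```

View pics/wz22.png

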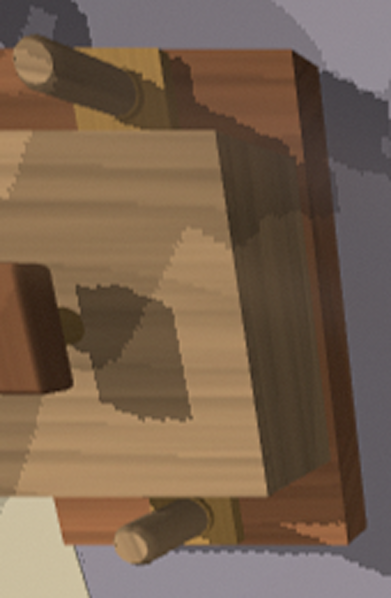

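View pics/sz23.png

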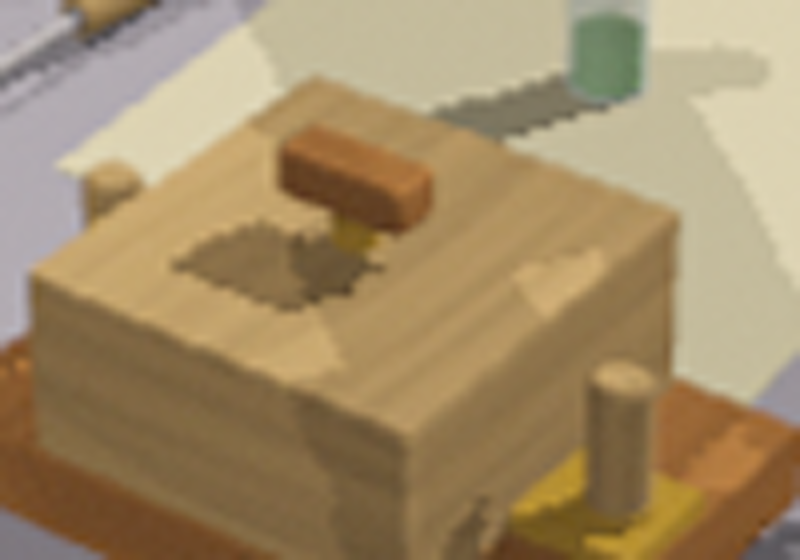

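```bash
python3 -c "
from station import hand_in; print(hand_in())"
```

```text
the job is handed in; nothing more can be done
None
```

The job is done and handed in; the last move ended at 49.5 s on the robot's clock, well under the 210 s limit.

- **Lid off:** I lifted it by its knob and set it down on the bare bench to the right of the case.
- **Weights:** only two were on the bench. The small one went into the small well at the case's -x end and the big one into the big well at the +x end. Before the lid went back, the pictures showed both seated in their wells.
- **Lid back on:** the gripper came down to within 0.5 mm of the height at which it first gripped the lid, and the pictures show the lid flush on the case.
- **Pins:** one is through each ear. While I was pushing each pin home, the gripper height was within 0.1 mm of the expected value. The scene camera put both handle tops within about 1 mm of 88 mm, the height for fully home.
- **Vials:** both were still standing in the last pictures, and I saw no weight knocked aside during the run.

One check disagreed: my first reading of the small weight from the top camera was about 5 mm off the wrist camera's. Two wrist views agreed with each other and the scene picture showed no movement, so I put it down to a badly picked pixel. The grasp at the wrist reading worked.

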